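# Refill the condiment turntable and seat its upper tray

## Task

Stand the two spare small jars in the turntable's two empty cups, leaving the jars already in place and dropping nothing. Then take the upper tray by its knob, rest its hub on top of the steel pin in the middle and slide it until the hidden socket drops over the pin, and press it firmly down, squeezing the rubber ring nearly flat. Finish while still holding the tray pressed down by its knob, so that I can tighten the thumbscrew in its hub; leave everything else on the table alone.

Things in the scene. Friction and masses are not known exactly. Their poses are not given: they have to be found in the camera images.
- deck: Condiment turntable: wooden deck on a foot fixed to the table, 250 mm across, top 24 mm above the table, turns stiffly; origin on its axis at table height. On it, 78 mm from the axis, 60 degrees apart, stand six steel cups (cells; 49 mm inside, 55 outside, walls 18 high). Four hold a jar, two are empty (a dark screw head shows on the floor); which ones differs each time.
- cell0 (a point): Centre of the floor of one of the six cells (24 mm above the table; it turns with the deck). A jar standing home in it has its origin here.
- cell1 (a point): Centre of the floor of one of the six cells (24 mm above the table; it turns with the deck). A jar standing home in it has its origin here.
- cell2 (a point): Centre of the floor of one of the six cells (24 mm above the table; it turns with the deck). A jar standing home in it has its origin here.
- cell3 (a point): Centre of the floor of one of the six cells (24 mm above the table; it turns with the deck). A jar standing home in it has its origin here.
- cell4 (a point): Centre of the floor of one of the six cells (24 mm above the table; it turns with the deck). A jar standing home in it has its origin here.
- cell5 (a point): Centre of the floor of one of the six cells (24 mm above the table; it turns with the deck). A jar standing home in it has its origin here.
- pin (a point): Tip of the steel locating pin on the turntable's axis, 112 mm above the table, z up. Pin 14 mm across with a 2.5 mm chamfer; its foot stands in a rubber cushion ring, 49 mm across, top 12 mm below the tip when free, on the shoulder of a wooden post 54 mm across that rises from the middle of the deck (shoulder 18 mm below the tip).
- cushion (a joint): How far the cushion ring is squeezed, in m: 0 free, 0.005 fully flat. It is springy, 2.4 N per mm; the tray's own weight squeezes it about 1 mm, and it springs back.
- tray: Round wooden upper tray, 0.25 kg, on its hub; origin at the centre of the hub's underside, z up. Hub 68 mm across, 22 high, small brass thumbscrew in its side, blind round socket in the middle of its underside (18 across, 20 deep). Dish above it 168 mm across, floor top at 26 mm, rim top at 37 mm. Central round knob to carry it by, 30 mm across, from 26 to 62 mm.
- jar0: Small spice jar (brown glass, steel cap), a plain cylinder 40 mm across and 78 mm high, about 0.09 kg, that stands in one of the cells from the start; origin at the centre of its underside.
- jar1: Small spice jar (brown glass, steel cap), a plain cylinder 40 mm across and 78 mm high, about 0.09 kg, that stands in one of the cells from the start; origin at the centre of its underside.
- jar2: Small spice jar (brown glass, steel cap), a plain cylinder 40 mm across and 78 mm high, about 0.09 kg, that stands in one of the cells from the start; origin at the centre of its underside.
- jar3: Small spice jar (brown glass, steel cap), a plain cylinder 40 mm across and 78 mm high, about 0.09 kg, that stands in one of the cells from the start; origin at the centre of its underside.
- spare0: Spare spice jar, the same kind (40 mm across, 78 mm high, about 0.09 kg), standing on the table to the robot's right; origin at the centre of its underside.
- spare1: Spare spice jar, the same kind (40 mm across, 78 mm high, about 0.09 kg), standing on the table to the robot's right; origin at the centre of its underside.
- bigjar: Bystander among the spare jars: a larger jar with paper label, 64 mm across, 105 mm high, too big for the cells; origin at the centre of its underside.
- bowl: Bystander: white ceramic bowl, 150 mm across, 60 mm high; origin at the centre of its underside.
- mug: Bystander: mug, 76 mm across, 85 mm high; origin at the centre of its underside.
- spatula: Bystander: wooden spatula lying flat, 280 mm long along its x.
- funnel: Bystander: plastic funnel standing on its mouth, 104 mm across, 100 mm high; origin at the centre of its mouth.
- pump: Bystander: empty pump dispenser bottle, 66 mm across, 182 mm high; origin at the centre of its underside.
- whisk: Bystander: steel balloon whisk lying down, 275 mm long along its x, 58 mm high.

How it is judged:
On the way, in this order (a step that is already met when the one before it is completed fails the run):
1. both spare jars stand upright in cells, let go, with the tray not yet on the post (angle between each of spare0, spare1's own z axis and vertical below 0.1 rad and z of spare0 in the frame of deck between 0.02 and 0.028 m and horizontal distance between spare0 and pin between 0.07 and 0.086 m and z of spare1 in the frame of deck between 0.02 and 0.028 m and horizontal distance between spare1 and pin between 0.07 and 0.086 m and contact force between the fingers and spare0 below 0.1 N and contact force between the fingers and spare1 below 0.1 N and horizontal distance between tray and pin above 0.1 m), for 0.2 s.
2. the tray's hub rests on top of the pin, not yet dropped on (contact force between tray and deck above 0.5 N and z of tray in the frame of pin above -0.003 m and horizontal distance between tray and pin below 0.035 m), for 0.05 s.
At the end, for the whole second after the job is handed in: All six jars upright (0.1 rad) on the cell floors, 70 to 86 mm from the axis. Tray at rest on the pin, within 4 mm of the axis and 0.06 rad of level, with 3 N or more from the fingers and the cushion ring squeezed by over 3.2 of its 5 mm (angle between each of jar0, jar1, jar2, jar3, spare0, spare1's own z axis and vertical below 0.1 rad and z of jar0 in the frame of deck between 0.02 and 0.028 m and horizontal distance between jar0 and pin between 0.07 and 0.086 m and z of jar1 in the frame of deck between 0.02 and 0.028 m and horizontal distance between jar1 and pin between 0.07 and 0.086 m and z of jar2 in the frame of deck between 0.02 and 0.028 m and horizontal distance between jar2 and pin between 0.07 and 0.086 m and z of jar3 in the frame of deck between 0.02 and 0.028 m and horizontal distance between jar3 and pin between 0.07 and 0.086 m and z of spare0 in the frame of deck between 0.02 and 0.028 m and horizontal distance between spare0 and pin between 0.07 and 0.086 m and z of spare1 in the frame of deck between 0.02 and 0.028 m and horizontal distance between spare1 and pin between 0.07 and 0.086 m and horizontal distance between tray and pin below 0.004 m and angle between tray's own z axis and vertical below 0.06 rad and z of tray in the frame of pin below -0.0135 m and value of joint cushion above 0.0032 m and contact force between the fingers and tray above 3 N and linear speed of tray below 0.02 m/s); the arm keeps its last pose, push and grip.
It fails at once if a jar that was already in place is lifted out (height (world z) of any of jar0, jar1, jar2, jar3 above 0.05 m).
It fails at once if a spare jar or the tray is dropped ((contact force between the fingers and spare0 below 0.05 N and linear speed of spare0 above 0.6 m/s) or (contact force between the fingers and spare1 below 0.05 N and linear speed of spare1 above 0.6 m/s) or (contact force between the fingers and tray below 0.05 N and linear speed of tray above 0.6 m/s)).
It fails at once if a bystander is moved by more than 3 cm or knocked over (distance of any of bigjar, bowl, mug, spatula, funnel, pump, whisk from where it was at the start of the episode above 0.03 m or angle between any of bigjar, bowl, mug, spatula, funnel, pump, whisk's own z axis and vertical above 0.5 rad).
It also fails if it takes over 64 s, if anything falls off the work surface, if the arm or the gripper's body presses on something with over 40 N, if the wrist force passes 120 N, or if a joint passes its speed limit or range.

## Robot

A 6-joint arm with a two-finger parallel gripper is mounted at the origin on the work surface. World frame = base frame: x ahead of the robot, y to its left, z up, the work surface at z = 0. Lengths are in m, angles in rad, forces in N, time in s.
With the tool pointing down it reaches from about 0.275 to 0.725 m from the base axis. Payload 15.9 kg.
Tool frame: the origin (TCP) lies at the very end of the fingers, on their centre line; the grasp point (between the pads) lies r.grasp_offset behind it (r.grasp_offset is the distance from the TCP to the grasp point, in m); z points along the fingers, y is the line along which they close (so a half turn about z gives the same grasp; the last joint's range is limited). The gripper opens to 85 mm and grips with 20 to 120 N. Pads are 22 mm wide; open, the fingers measure 114 mm over their backs; the gripper's body (76 mm by 85 mm) begins 54 mm behind the grasp point. The pads swing forward as they close: fully open they stand 13 mm farther back than shut.
Start: joints at [1.341, 0.213, -0.034, 1.323, 0, 1.571], TCP at [0.114, 0.487, 0.199] pointing down, gripper open.
Joint ranges: [-2.98, 2.98], [-0.74, 1.72], [-1.14, 1.35], [-2.1, 2.04], [-1.57, 1.44], [-3.14, 3.14]. Speed limits (rad/s): [1.89, 1.89, 2.39, 2.57, 3.14, 3.14].

## Interface

Orientations are given as [roll, pitch, yaw] about the fixed x, y, z axes, in that order (R = Rz(yaw) Ry(pitch) Rx(roll)).
In Python, from rig import r gives the robot as it stands.
- The arm moves only by the tool arm_command, never from a script. Its argument "series" is a list of rows, each an object with "travel": the shift along the tool's x, y, z in cm, a list of three; "rot": the turn, a rotation vector about the tool's x, y, z in rad, a list of three. A call has 1 to 20 rows; each row is the pose to reach, as a shift and turn from the pose commanded when the call began, along the tool's axes at that moment; what a row does not reach only later rows make up. A row lasts 1/12 s, in which the tool goes at most 41.7 mm and 7.16 degrees, less where a joint would pass 70% of its speed; a pose out of reach is approached as far as the arm can. A call with a gripper value outside its range is refused whole. "hand" is the opening, from 0 (shut) to 1 (fully open), set as the call begins (left out, the last holds). The fingers move at their own pace and stop on an object; "newtons" is the grip in N (left out, the last holds). Time passes only in rows, so rows that repeat a pose let the fingers close. It gives the time, the measured TCP pose, the force, the opening and the grip force at its end, in the units of the state.
- r.read_state(): the state, without advancing time (a new reading comes with each control period).
- r.grab_frame(name): name is "side" or "top" or "wrist"; returns a dict with "image" (420x560x3 uint8, red, green, blue), "depth" (420x560 float32, m along the optical axis (not along the pixel's ray), 0 where there is no reading), "camera_matrix" (3x3 intrinsics, pixels), "extrinsics" (4x4, takes a point from world to camera coordinates). Camera axes: x right, y down, z forward; pixel columns grow to the right and rows downward; lengths in m; the calibration is good to about 2 mm. A picture is of the moment at which its call begins.
- r.sign_off(): hands the job in; it is judged then, once.
The state is a dict: "clock": time; "joint_positions": joint angles; "qd": joint speeds; "joint_torque": joint torques, N m; "ee_pos": TCP position; "orientation": TCP orientation; "force": force on the tool from outside, world axes, zero at the start; "moment": the same for the moment, N m; "opening": finger opening in m; "finger_force": force on a finger pad.
Only numpy, scipy, OpenCV 4.12 (cv2) and the standard library are available. Lean on these libraries where they do the work, as an engineer would, in place of code of your own. Each camera call takes 0.05 s, during which the arm holds its last target. There are 200 camera calls.

## Working session

There is one attempt and no reset: what is moved stays moved. The work goes in short steps, Python scripts to look and compute and a tool call to move; the robot and the scene stay as the last step left them, time stands still between calls to the robot, and variables do not carry over. Pictures are saved under pics/ and viewed, at most 10 in all, crops included, and the job is handed in when it is done.

Besides the shell and the picture viewer there is one more tool, called after "Request:" in YAML: its name, and indented under it one key for each argument. arm_command: Moves the arm, as the interface text tells. Its arguments: {"type":"object","properties":{"series":{"type":"array"},"hand":{"type":"number"},"newtons":{"type":"number"}},"required":["series"]}

```bash
ls; mkdir -p pics; cat > h.py <<'E'
import numpy as np, cv2
from rig import r
def cloud(f):
    K=f["camera_matrix"];T=np.linalg.inv(f["extrinsics"]);d=f["depth"]
    v,u=np.indices(d.shape)
    P=np.stack([(u-K[0,2])/K[0,0]*d,(v-K[1,2])/K[1,1]*d,d],-1)
    W=P@T[:3,:3].T+T[:3,3]; W[d<=0]=np.nan
    return W
def save(f,n,crop=None,s=1):
    im=f["image"][:,:,::-1]
    if crop: a,b,c,d=crop; im=im[b:d,a:c]
    cv2.imwrite("pics/"+n,cv2.resize(im,None,fx=s,fy=s,interpolation=cv2.INTER_CUBIC))
E
python3 - <<'E'
from h import *
import pickle
fs={n:r.grab_frame(n) for n in("top","side")}
pickle.dump(fs,open("f0.pkl","wb"))
for n in fs: save(fs[n],n+"0.png",None,1.4); print(n,np.linalg.inv(fs[n]["extrinsics"])[:3,3])
print(r.read_state(),r.grasp_offset)
E
```

```text
pics
top [ 0.32078124 -0.07824228  1.20057632]
side [ 0.15841682 -0.63104583  0.71145101]
{'clock': 0.1, 'joint_positions': array([ 1.34099312e+00,  2.13277494e-01, -3.49390906e-02,  1.32352710e+00,
       -4.75572546e-06,  1.57082510e+00]), 'qd': array([-0.0020568 , -0.00051149,  0.00182112, -0.00081736, -0.00010716,
       -0.00057509]), 'joint_torque': array([ 1.15523930e-03, -6.87255335e+01,  4.87803125e+01,  1.22662893e-02,
        3.53598034e-05, -7.60143521e-07]), 'ee_pos': array([0.11382061, 0.48653911, 0.19890311]), 'orientation': array([-3.14064530e+00,  4.78298530e-06,  2.91176067e+00]), 'force': array([-0.45403811, -0.38921244,  0.48933763]), 'moment': array([-0.0007786 , -0.02112614,  0.02258829]), 'finger_force': 0.0, 'opening': 0.08546894841337667} 0.0187
```

View pics/top0.png

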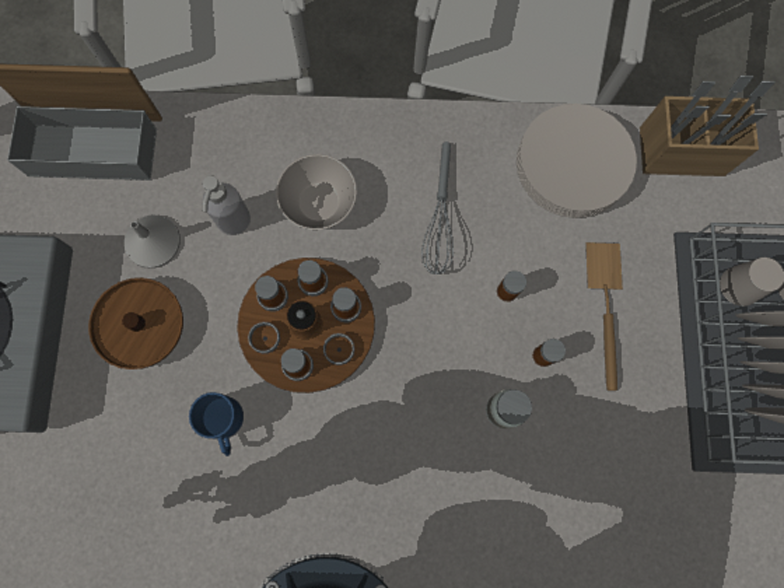

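View pics/side0.png

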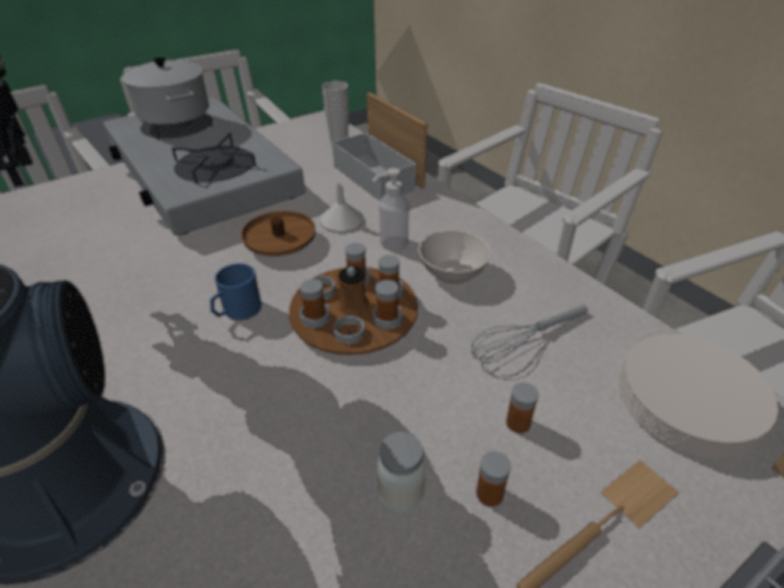

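The top picture (1.4x) shows the pin at (301,314), empty cups at (264,338) and (338,348), spare caps at (514,283) and (552,350), the big jar at (512,405) and the tray knob at (132,322). The side picture agrees. Next I measure these with depth.

```bash
python3 - <<'E'
from h import *
import pickle
fs=pickle.load(open("f0.pkl","rb"))
f=fs["top"];W=cloud(f)
def blob(n,px,rad,z0,z1,f=f,W=W):
    u,v=np.array(px)/1.4; vv,uu=np.indices(W.shape[:2])
    m=(np.hypot(uu-u,vv-v)<rad/1.4)&(W[...,2]>z0)&(W[...,2]<z1)
    p=W[m][:,:2].astype(np.float32)
    if len(p)<4: print(n,"few",len(p));return
    c,rr=cv2.minEnclosingCircle(p); lo,hi=np.percentile(p,[2,98],0)
    print(n,len(p),"circ",np.round(c,4),round(rr,4),"mid",np.round((lo+hi)/2,4),"ext",np.round(hi-lo,4),"z",np.round(np.median(W[m][:,2]),4))
for n,px,z in [("spare0",(514,283),.078),("spare1",(552,350),.078),("j",(271,289),.102),("j",(312,273),.102),("j",(347,301),.102),("j",(297,360),.102),("pin",(301,314),.112),("cupA",(264,338),.042),("cupB",(338,348),.042),("bigjar",(512,405),.105)]:
    blob(n,px,28,z-.008,z+.008)
blob("post",(301,314),28,.085,.104)
blob("deck",(306,325),75,.018,.03)
blob("tray rim",(135,322),60,.03,.045)
blob("knob",(132,322),25,.05,.07)
blob("bowl",(317,190),50,.052,.07)
blob("mug",(215,415),40,.075,.095)
blob("funnel",(140,228),30,.08,.11)
blob("pump",(220,190),40,.15,.2)
blob("whisk",(446,240),50,.01,.07)
g=fs["side"];Wg=cloud(g)
for n,px,z in [("s.spare0",(523,394),.078),("s.spare1",(494,465),.078),("s.j",(387,290),.102),("s.j",(314,288),.102),("s.j",(356,252),.102),("s.j",(389,266),.102)]:
    blob(n,px,20,z-.004,z+.008,g,Wg)
blob("s.knob",(278,222),14,.05,.07,g,Wg)
blob("s.rim",(278,232),45,.03,.042,g,Wg)
E
```

```text
spare0 209 circ [ 0.6133 -0.3107] 0.0208 mid [ 0.6125 -0.31  ] ext [0.0358 0.0364] z 0.0774
spare1 223 circ [ 0.4947 -0.3741] 0.0203 mid [ 0.4946 -0.374 ] ext [0.0363 0.0362] z 0.0778
j 233 circ [0.5721 0.1052] 0.0391 mid [0.5743 0.1061] ext [0.0538 0.0655] z 0.1017
j 209 circ [0.6135 0.0499] 0.02 mid [0.6138 0.0494] ext [0.0363 0.0357] z 0.1018
j 220 circ [ 0.5677 -0.0128] 0.0202 mid [ 0.5673 -0.013 ] ext [0.0358 0.0354] z 0.1017
j 228 circ [0.4596 0.0685] 0.0199 mid [0.46   0.0681] ext [0.0352 0.0359] z 0.1019
pin 39 circ [0.5371 0.0595] 0.0226 mid [0.5415 0.0598] ext [0.0274 0.0306] z 0.1103
cupA 102 circ [0.5065 0.131 ] 0.0277 mid [0.5063 0.1309] ext [0.0528 0.0534] z 0.0414
cupB 99 circ [0.5019 0.0024] 0.0401 mid [0.491  0.0037] ext [0.0535 0.0667] z 0.0413
bigjar 484 circ [ 0.394 -0.301] 0.0287 mid [ 0.3945 -0.2997] ext [0.0497 0.0504] z 0.1051
post 358 circ [0.5376 0.0593] 0.0273 mid [0.5363 0.0588] ext [0.0477 0.0482] z 0.0994
deck 5074 circ [0.5374 0.0594] 0.1252 mid [0.5354 0.0588] ext [0.2263 0.2283] z 0.024
tray rim 601 circ [0.5257 0.3633] 0.0848 mid [0.5259 0.3624] ext 
[... 549 characters left out ...]
re0 243 circ [ 0.615  -0.3129] 0.0206 mid [ 0.6142 -0.3125] ext [0.0368 0.0359] z 0.0784
s.spare1 335 circ [ 0.4962 -0.3765] 0.0205 mid [ 0.4953 -0.3766] ext [0.0358 0.0359] z 0.0786
s.j 146 circ [ 0.5694 -0.0148] 0.0202 mid [ 0.5689 -0.0154] ext [0.0364 0.0352] z 0.1024
s.j 144 circ [0.4605 0.0668] 0.0206 mid [0.4611 0.0663] ext [0.0361 0.037 ] z 0.1025
s.j 142 circ [0.5723 0.0913] 0.0499 mid [0.5727 0.0961] ext [0.0612 0.0818] z 0.1022
s.j 166 circ [0.6    0.0252] 0.0487 mid [0.6001 0.0254] ext [0.0652 0.0795] z 0.1025
s.knob 69 circ [0.5291 0.3611] 0.0175 mid [0.5272 0.3596] ext [0.0247 0.0277] z 0.0605
s.rim 470 circ [0.5628 0.3967] 0.1341 mid [0.5397 0.3907] ext [0.1838 0.2237] z 0.0356
```

```bash
cat > go.py <<'E'
import sys
from h import *
from scipy.spatial.transform import Rotation as R
def rel(x,y,z,yaw):
    s=r.read_state(); A=R.from_euler("xyz",s["orientation"]); B=R.from_euler("xyz",[np.pi,0,yaw])
    print("travel",np.round(A.inv().apply(np.array([x,y,z])-s["ee_pos"])*100,2),"rot",np.round((A.inv()*B).as_rotvec(),3),"t",round(s["clock"],2),"j",np.round(s["joint_positions"],2),"open",round(s["opening"],4),"F",np.round(s["force"],1))
if __name__=="__main__": rel(*map(float,sys.argv[1:5]))
E
```

Request:
arm_command:
  series:
    - {"travel":[-56.8,-75.2,0],"rot":[0,0,0.418]}
    - {"travel":[-56.8,-75.2,0],"rot":[0,0,0.418]}
    - {"travel":[-56.8,-75.2,0],"rot":[0,0,0.418]}
    - {"travel":[-56.8,-75.2,0],"rot":[0,0,0.418]}
    - {"travel":[-56.8,-75.2,0],"rot":[0,0,0.418]}
    - {"travel":[-56.8,-75.2,0],"rot":[0,0,0.418]}
    - {"travel":[-56.8,-75.2,0],"rot":[0,0,0.418]}
    - {"travel":[-56.8,-75.2,0],"rot":[0,0,0.418]}
    - {"travel":[-56.8,-75.2,0],"rot":[0,0,0.418]}
    - {"travel":[-56.8,-75.2,0],"rot":[0,0,0.418]}
    - {"travel":[-56.8,-75.2,0],"rot":[0,0,0.418]}
    - {"travel":[-56.8,-75.2,0],"rot":[0,0,0.418]}
    - {"travel":[-56.8,-75.2,0],"rot":[0,0,0.418]}
    - {"travel":[-56.8,-75.2,0],"rot":[0,0,0.418]}
    - {"travel":[-56.8,-75.2,0],"rot":[0,0,0.418]}
    - {"travel":[-56.8,-75.2,0],"rot":[0,0,0.418]}
    - {"travel":[-56.8,-75.2,0],"rot":[0,0,0.418]}
    - {"travel":[-56.8,-75.2,0],"rot":[0,0,0.418]}
    - {"travel":[-56.8,-75.2,0],"rot":[0,0,0.418]}
    - {"travel":[-56.8,-75.2,0],"rot":[0,0,0.418]}
  hand: 0.8
  newtons: 40

```text
clock: 1.77
ee_pos: [0.433, -0.2333, 0.199]
orientation: [3.142, -0.0, 2.493]
force: [0.8, 1.3, 0.7]
opening: 0.0685
finger_force: 0.0
```

```bash
python3 go.py 0.4954 -0.375 0.14 2.494
```

```text
travel [-13.54  -7.52   5.89] rot [ 0.    -0.    -0.001] t 1.77 j [-0.49  0.2  -0.06  1.32  0.    0.15] open 0.0685 F [0.8 1.3 0.7]
```

Request:
arm_command:
  series:
    - {"travel":[-13.5,-7.5,5],"rot":[0,0,0]}
    - {"travel":[-13.5,-7.5,5],"rot":[0,0,0]}
    - {"travel":[-13.5,-7.5,5],"rot":[0,0,0]}
    - {"travel":[-13.5,-7.5,5],"rot":[0,0,0]}
    - {"travel":[-13.5,-7.5,5],"rot":[0,0,0]}
    - {"travel":[-13.5,-7.5,5],"rot":[0,0,0]}

```text
clock: 2.27
ee_pos: [0.4946, -0.3731, 0.147]
orientation: [3.142, -0.003, 2.492]
force: [0.1, 1.1, 0.1]
opening: 0.068
finger_force: 0.0
```

```bash
python3 go.py 0.4954 -0.375 0.040 2.494; python3 - <<'E'
from h import *
f=r.grab_frame("wrist"); save(f,"w1.png"); W=cloud(f)
m=(abs(W[...,2]-.078)<.006)&(np.hypot(W[...,0]-.4954,W[...,1]+.375)<.04)
p=W[m][:,:2].astype(np.float32); print(m.sum(),cv2.minEnclosingCircle(p))
E
python3 go.py 0.4954 -0.375 0.040 2.494
```

```text
travel [-0.21 -0.11 10.7 ] rot [ 0.    -0.003 -0.002] t 2.27 j [-0.65  0.48  0.21  1.31  0.    0.  ] open 0.068 F [0.1 1.1 0.1]
1582 ((0.495853990316391, -0.37540993094444275), 0.02011251635849476)
travel [-0.24 -0.19 10.84] rot [ 0.    -0.002 -0.001] t 2.32 j [-0.64  0.48  0.21  1.31  0.    0.  ] open 0.0682 F [-0.5  1.  -1. ]
```

Request:
arm_command:
  series:
    - {"travel":[-0.2,-0.2,3.5],"rot":[0,0,0]}
    - {"travel":[-0.2,-0.2,7],"rot":[0,0,0]}
    - {"travel":[-0.2,-0.2,9.5],"rot":[0,0,0]}
    - {"travel":[-0.2,-0.2,10.8],"rot":[0,0,0]}
    - {"travel":[-0.2,-0.2,10.8],"rot":[0,0,0]}
    - {"travel":[-0.2,-0.2,10.8],"rot":[0,0,0]}

```text
clock: 2.82
ee_pos: [0.4956, -0.3742, 0.0424]
orientation: [3.142, 0.0, 2.495]
force: [0.1, -0.2, -0.2]
opening: 0.0681
finger_force: 0.0
```

Request:
arm_command:
  series:
    - {"travel":[0,0,0],"rot":[0,0,0]}
    - {"travel":[0,0,0],"rot":[0,0,0]}
    - {"travel":[0,0,0],"rot":[0,0,0]}
    - {"travel":[0,0,0],"rot":[0,0,0]}
    - {"travel":[0,0,0],"rot":[0,0,0]}
    - {"travel":[0,0,0],"rot":[0,0,0]}
  hand: 0
  newtons: 40

```text
clock: 3.32
ee_pos: [0.4967, -0.3758, 0.0434]
orientation: [3.142, 0.003, 2.494]
force: [-1.8, 1.0, 12.2]
opening: 0.036
finger_force: 38.7
```

```bash
python3 go.py 0.4907 -0.004 0.15 2.494
```

```text
travel [ 22.88  29.29 -10.73] rot [ 0.     0.003 -0.   ] t 3.32 j [-0.65  0.53  0.02  1.06  0.    0.  ] open 0.036 F [-1.8  1.  12.2]
```

Request:
arm_command:
  series:
    - {"travel":[0,0,-1],"rot":[0,0,0]}
    - {"travel":[0,0,-3],"rot":[0,0,0]}
    - {"travel":[0,0,-6],"rot":[0,0,0]}
    - {"travel":[0.4,0.5,-9],"rot":[0,0,0]}
    - {"travel":[1.4,1.7,-12],"rot":[0,0,0]}
    - {"travel":[3.2,4,-12.2],"rot":[0,0,0]}
    - {"travel":[5.5,7,-12.2],"rot":[0,0,0]}
    - {"travel":[7.8,10,-12.2],"rot":[0,0,0]}
    - {"travel":[10.1,13,-12.2],"rot":[0,0,0]}
    - {"travel":[12.4,16,-12.2],"rot":[0,0,0]}
    - {"travel":[14.7,19,-12.2],"rot":[0,0,0]}
    - {"travel":[17,22,-12.2],"rot":[0,0,0]}
    - {"travel":[19.2,24.7,-12.2],"rot":[0,0,0]}
    - {"travel":[21,27,-12.2],"rot":[0,0,0]}
    - {"travel":[22.3,28.5,-12.2],"rot":[0,0,0]}
    - {"travel":[22.9,29.3,-12.2],"rot":[0,0,0]}
    - {"travel":[22.9,29.3,-12.2],"rot":[0,0,0]}
    - {"travel":[22.9,29.3,-12.2],"rot":[0,0,0]}
    - {"travel":[22.9,29.3,-12.2],"rot":[0,0,0]}

```text
clock: 4.9
ee_pos: [0.4901, -0.0042, 0.1636]
orientation: [-3.142, 0.0, 2.493]
force: [-0.1, 0.1, 0.4]
opening: -0.0003
finger_force: 0.0
```

```bash
python3 go.py 0.4907 -0.004 0.066 2.494;python3 - <<'E'
from h import *
f=r.grab_frame("top"); save(f,"t2.png",(140,150,340,300),3)
f=r.grab_frame("side"); save(f,"s2.png",(150,130,350,280),4)
E
```

```text
travel [-0.03  0.06  9.76] rot [-0.     0.    -0.001] t 4.9 j [-0.01  0.2  -0.14  1.23 -0.    0.64] open -0.0003 F [-0.1  0.1  0.4]
```

View pics/s2.png

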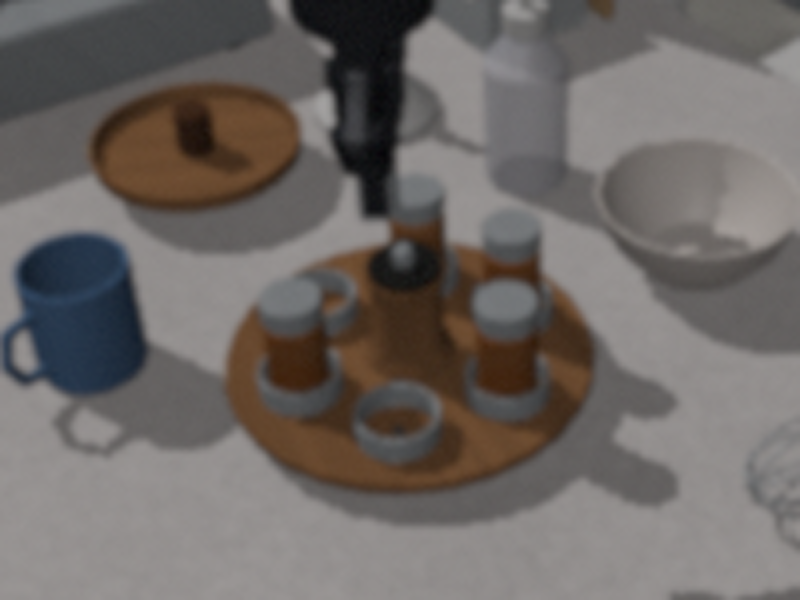

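The picture shows the gripper shut and empty above the deck (tips near (375,210)), both cups still empty and everything there undisturbed. The jar slipped out, so I need to find where it is now.

```bash
python3 - <<'E'
from h import *
f=r.grab_frame("top"); W=cloud(f)
for c in [(.4954,-.375),(.6132,-.3115),(.394,-.3)]:
    m=(np.hypot(W[...,0]-c[0],W[...,1]-c[1])<.055)&(W[...,2]>.012)
    p=W[m]; q=p[p[:,2]>p[:,2].max()-.012]
    print(m.sum(),p[:,2].max(),cv2.minEnclosingCircle(q[:,:2].astype(np.float32)),cv2.minEnclosingCircle(p[:,:2].astype(np.float32)))
save(f,"t3.png",(300,170,500,320),4)
E
```

```text
223 0.043767057457310576 ((0.5123433470726013, -0.3421488404273987), 0.0219444427639246) ((0.5129925012588501, -0.3435652256011963), 0.024634914472699165)
312 0.08447061981374193 ((0.6134316921234131, -0.31133344769477844), 0.02062867023050785) ((0.6137574315071106, -0.3099932074546814), 0.02094944380223751)
715 0.11204340797777856 ((0.39387384057044983, -0.3004837930202484), 0.02833612635731697) ((0.3936239182949066, -0.29877129197120667), 0.03223980963230133)
```

View pics/t3.png

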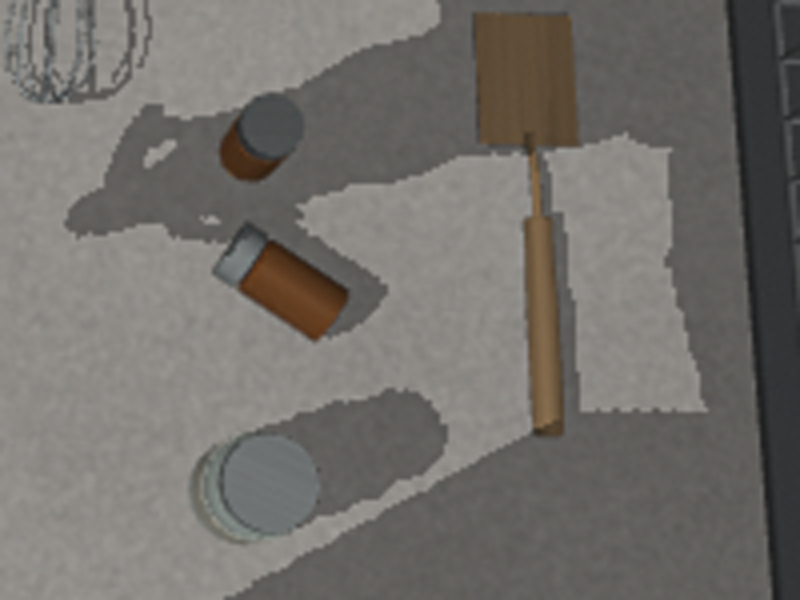

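View pics/w1.png

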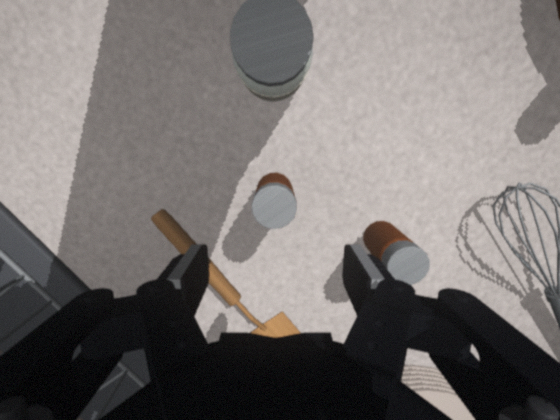

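The top crop shows spare1 lying on the table, its cap at (240,255) and its base at (330,310); spare0 still stands at (270,125) and nothing else was hit. The wrist shot shows that the approach itself was centred, so I gripped too high. I'll take spare0 lower first, then right spare1 with a tilted grasp.

```bash
python3 go.py 0.6136 -0.3118 0.13 2.494
```

```text
travel [-28.45 -17.02   3.34] rot [-0.     0.    -0.002] t 5.05 j [-0.01  0.2  -0.14  1.23 -0.    0.64] open -0.0002 F [ 0.3  0.2 -0.3]
```

Request:
arm_command:
  series:
    - {"travel":[-3,-1.8,0],"rot":[0,0,0]}
    - {"travel":[-6.5,-3.9,0],"rot":[0,0,0]}
    - {"travel":[-10,-6,0],"rot":[0,0,0]}
    - {"travel":[-13.5,-8.1,0.5],"rot":[0,0,0]}
    - {"travel":[-17,-10.2,1],"rot":[0,0,0]}
    - {"travel":[-20.5,-12.3,1.5],"rot":[0,0,0]}
    - {"travel":[-24,-14.4,2],"rot":[0,0,0]}
    - {"travel":[-26.8,-16.1,2.8],"rot":[0,0,0]}
    - {"travel":[-28.4,-17,3.3],"rot":[0,0,0]}
    - {"travel":[-28.4,-17,3.3],"rot":[0,0,0]}
    - {"travel":[-28.4,-17,3.3],"rot":[0,0,0]}
    - {"travel":[-28.4,-17,3.3],"rot":[0,0,0]}
  hand: 0.8

```text
clock: 6.05
ee_pos: [0.6134, -0.3103, 0.1303]
orientation: [3.142, -0.0, 2.493]
force: [-1.0, 0.6, 0.2]
opening: 0.0683
finger_force: 0.0
```

```bash
python3 go.py 0.6136 -0.3118 0.026 2.494; python3 - <<'E'
from h import *
f=r.grab_frame("wrist"); W=cloud(f)
m=(abs(W[...,2]-.078)<.006)&(np.hypot(W[...,0]-.6136,W[...,1]+.3118)<.04)
p=W[m][:,:2].astype(np.float32); print(m.sum(),cv2.minEnclosingCircle(p))
E
```

```text
travel [-0.11 -0.11 10.43] rot [ 0.    -0.    -0.001] t 6.05 j [-0.47  0.64  0.43  1.36  0.    0.18] open 0.0683 F [-1.   0.6  0.2]
1802 ((0.6145575046539307, -0.31086501479148865), 0.020047957077622414)
```

Request:
arm_command:
  series:
    - {"travel":[-0.1,0,3.5],"rot":[0,0,0]}
    - {"travel":[-0.1,0,7],"rot":[0,0,0]}
    - {"travel":[-0.1,0,9.5],"rot":[0,0,0]}
    - {"travel":[-0.1,0,10.4],"rot":[0,0,0]}
    - {"travel":[-0.1,0,10.4],"rot":[0,0,0]}
    - {"travel":[-0.1,0,10.4],"rot":[0,0,0]}

```text
clock: 6.6
ee_pos: [0.615, -0.3106, 0.0279]
orientation: [3.141, 0.001, 2.494]
force: [-0.3, -0.0, 0.0]
opening: 0.0684
finger_force: 0.0
```

Request:
arm_command:
  series:
    - {"travel":[0,0,0],"rot":[0,0,0]}
    - {"travel":[0,0,0],"rot":[0,0,0]}
    - {"travel":[0,0,0],"rot":[0,0,0]}
    - {"travel":[0,0,0],"rot":[0,0,0]}
    - {"travel":[0,0,0],"rot":[0,0,0]}
    - {"travel":[0,0,0],"rot":[0,0,0]}
  hand: 0.3
  newtons: 40

```text
clock: 7.1
ee_pos: [0.6157, -0.3114, 0.0285]
orientation: [3.141, 0.003, 2.494]
force: [-0.8, 0.4, 10.1]
opening: 0.0383
finger_force: 39.3
```

Request:
arm_command:
  series:
    - {"travel":[0,0,-0.2],"rot":[0,0,0]}
    - {"travel":[0,0,-0.4],"rot":[0,0,0]}
    - {"travel":[0,0,-0.6],"rot":[0,0,0]}
    - {"travel":[0,0,-0.6],"rot":[0,0,0]}

```text
clock: 7.43
ee_pos: [0.6148, -0.311, 0.033]
orientation: [3.141, 0.001, 2.494]
force: [-0.0, 0.6, -1.4]
opening: 0.038
finger_force: 40.2
```

```bash
python3 go.py 0.507 0.130 0.16 3.55; python3 - <<'E'
from h import *
f=r.grab_frame("side"); save(f,"s4.png",(280,220,480,370),3)
E
```

```text
travel [ 35.2   28.66 -12.72] rot [-0.000e+00  1.000e-03 -1.056e+00] t 7.43 j [-0.47  0.67  0.25  1.14  0.    0.18] open 0.038 F [-0.   0.6 -1.4]
```

View pics/s4.png

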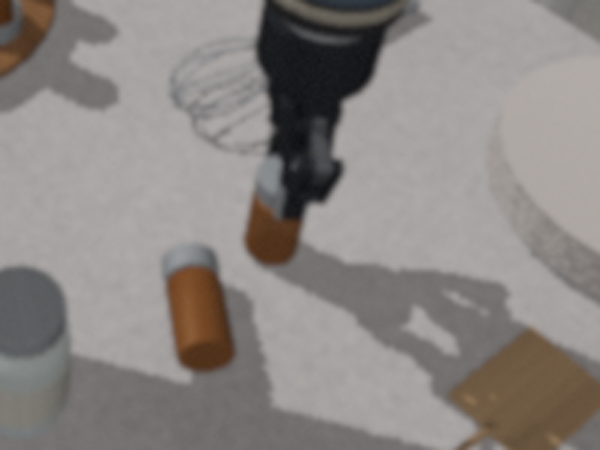

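The side crop shows spare0 held upright between the fingers at (285,200), just off the table, and spare1 lying at (200,310).

Request:
arm_command:
  series:
    - {"travel":[0,0,-1.5],"rot":[0,0,0]}
    - {"travel":[0,0,-4],"rot":[0,0,0]}
    - {"travel":[0,0,-7],"rot":[0,0,0]}
    - {"travel":[0.7,0.6,-10],"rot":[0,0,-0.03]}
    - {"travel":[2.5,2,-12],"rot":[0,0,-0.08]}
    - {"travel":[4.9,4,-12.7],"rot":[0,0,-0.15]}
    - {"travel":[7.4,6,-12.7],"rot":[0,0,-0.22]}
    - {"travel":[9.9,8,-12.7],"rot":[0,0,-0.3]}
    - {"travel":[12.3,10,-12.7],"rot":[0,0,-0.37]}
    - {"travel":[14.8,12,-12.7],"rot":[0,0,-0.44]}
    - {"travel":[17.3,14,-12.7],"rot":[0,0,-0.52]}
    - {"travel":[19.7,16,-12.7],"rot":[0,0,-0.59]}
    - {"travel":[22.2,18,-12.7],"rot":[0,0,-0.67]}
    - {"travel":[24.6,20,-12.7],"rot":[0,0,-0.74]}
    - {"travel":[27.1,22,-12.7],"rot":[0,0,-0.81]}
    - {"travel":[29.5,24,-12.7],"rot":[0,0,-0.89]}
    - {"travel":[32,26,-12.7],"rot":[0,0,-0.96]}
    - {"travel":[34,27.7,-12.7],"rot":[0,0,-1.02]}
    - {"travel":[35.2,28.7,-12.7],"rot":[0,0,-1.056]}
    - {"travel":[35.2,28.7,-12.7],"rot":[0,0,-1.056]}

```text
clock: 9.15
ee_pos: [0.5062, 0.1332, 0.1594]
orientation: [3.141, 0.0, -2.728]
force: [0.4, 0.3, -0.7]
opening: 0.0382
finger_force: 40.6
```

Request:
arm_command:
  series:
    - {"travel":[0,0,0],"rot":[0,0,0]}
    - {"travel":[0,0,0],"rot":[0,0,0]}
    - {"travel":[0,0,0],"rot":[0,0,0]}

```text
clock: 9.4
ee_pos: [0.5072, 0.1296, 0.1593]
orientation: [-3.141, -0.0, -2.735]
force: [0.1, 0.5, -1.2]
opening: 0.0384
finger_force: 40.6
```

```bash
python3 go.py 0.507 0.130 0.055 3.55;python3 - <<'E'
from h import *
f=r.grab_frame("wrist"); W=cloud(f); Z=W[...,2]
def c(n,m):
    p=W[m][:,:2].astype(np.float32); print(n,m.sum(),cv2.minEnclosingCircle(p) if len(p)>5 else "")
d=np.hypot(W[...,0]-.507,W[...,1]-.13)
c("cup",(abs(Z-.042)<.004)&(d<.04)); c("cap",(abs(Z-.102)<.006)&(d<.0))
for f in ("top","side"):
    W=cloud(r.grab_frame(f)); Z=W[...,2]
    for q in [(.4603,.0675),(.5683,-.0139)]:
        c(f+" jar",(abs(Z-.102)<.006)&(np.hypot(W[...,0]-q[0],W[...,1]-q[1])<.03))
    d=np.hypot(W[...,0]-.507,W[...,1]-.13)
    c(f+" held",(Z>.12)&(Z<.15)&(d<.05)); c(f+" cup",(abs(Z-.042)<.004)&(d<.045))
E
```

```text
travel [1.000e-02 5.000e-02 1.043e+01] rot [-0.    -0.    -0.002] t 9.4 j [ 0.25  0.27 -0.06  1.24 -0.   -0.16] open 0.0384 F [ 0.1  0.5 -1.2]
cup 311 ((0.5074711441993713, 0.13088226318359375), 0.0274592824280262)
cap 0 
top jar 225 ((0.4597621262073517, 0.06825050711631775), 0.019918303936719894)
top jar 216 ((0.5672494769096375, -0.012645235285162926), 0.019847368821501732)
top held 26 ((0.5008820295333862, 0.12400185316801071), 0.01839398220181465)
top cup 50 ((0.5059733390808105, 0.1301204115152359), 0.027329877018928528)
side jar 151 ((0.46110057830810547, 0.06683546304702759), 0.020617816597223282)
side jar 156 ((0.5704053640365601, -0.015055953525006771), 0.02122526243329048)
side held 87 ((0.5062739849090576, 0.12383365631103516), 0.019868336617946625)
side cup 52 ((0.5117008090019226, 0.12879665195941925), 0.027854368090629578)
```

Request:
arm_command:
  series:
    - {"travel":[0,0.1,1.5],"rot":[0,0,0]}
    - {"travel":[0,0.1,3.5],"rot":[0,0,0]}
    - {"travel":[0,0.1,5.5],"rot":[0,0,0]}
    - {"travel":[0,0.1,7],"rot":[0,0,0]}
    - {"travel":[0,0.1,8],"rot":[0,0,0]}
    - {"travel":[0,0.1,9],"rot":[0,0,0]}
    - {"travel":[0,0.1,9.8],"rot":[0,0,0]}
    - {"travel":[0,0.1,10.2],"rot":[0,0,0]}
    - {"travel":[0,0.1,10.5],"rot":[0,0,0]}
    - {"travel":[0,0.1,10.6],"rot":[0,0,0]}
    - {"travel":[0,0.1,10.6],"rot":[0,0,0]}
    - {"travel":[0,0.1,10.6],"rot":[0,0,0]}

```text
clock: 10.55
ee_pos: [0.507, 0.1315, 0.0538]
orientation: [-3.142, 0.001, -2.733]
force: [0.4, -0.4, -1.2]
opening: 0.0383
finger_force: 40.6
```

Request:
arm_command:
  series:
    - {"travel":[0,0,0.1],"rot":[0,0,0]}
    - {"travel":[0,0,0.2],"rot":[0,0,0]}
    - {"travel":[0,0,0.2],"rot":[0,0,0]}
    - {"travel":[0,0,0.2],"rot":[0,0,0]}

```text
clock: 10.88
ee_pos: [0.5076, 0.1316, 0.0524]
orientation: [-3.141, 0.002, -2.733]
force: [-0.0, -0.1, 11.1]
opening: 0.0383
finger_force: 41.6
```

Request:
arm_command:
  series:
    - {"travel":[0,0,0],"rot":[0,0,0]}
    - {"travel":[0,0,0],"rot":[0,0,0]}
    - {"travel":[0,0,0],"rot":[0,0,0]}
    - {"travel":[0,0,0],"rot":[0,0,0]}
    - {"travel":[0,0,-1],"rot":[0,0,0]}
    - {"travel":[0,0,-3],"rot":[0,0,0]}
    - {"travel":[0,0,-6],"rot":[0,0,0]}
    - {"travel":[0,0,-9],"rot":[0,0,0]}
    - {"travel":[0,0,-12],"rot":[0,0,0]}
    - {"travel":[0,0,-14],"rot":[0,0,0]}
    - {"travel":[0,0,-14],"rot":[0,0,0]}
  hand: 0.62

```text
clock: 11.8
ee_pos: [0.5084, 0.1318, 0.1963]
orientation: [-3.141, 0.006, -2.733]
force: [0.6, 0.2, 0.5]
opening: 0.0531
finger_force: 0.0
```

```bash
python3 - <<'E'
from h import *
f=r.grab_frame("wrist");W=cloud(f); Z=W[...,2]
m=(abs(Z-.102)<.006)&(np.hypot(W[...,0]-.507,W[...,1]-.13)<.03)
print(m.sum(),cv2.minEnclosingCircle(W[m][:,:2].astype(np.float32)),np.median(Z[m]))
import pickle
# lying jar: fit from top + side depth
for n in("top","side"):
    W=cloud(r.grab_frame(n)); Z=W[...,2]
    m=(np.hypot(W[...,0]-.512,W[...,1]+.343)<.055)&(Z>.006)&(Z<.05)
    p=W[m]; q=p[p[:,2]>.025]
    print(n,len(p),cv2.minAreaRect((q[:,:2]*1000).astype(np.float32)),p[:,2].max(),np.percentile(p[:,2],98))
    x=q[:,:2]-q[:,:2].mean(0); print(np.linalg.svd(x,full_matrices=False)[2][0], q[:,:2].mean(0))
E
python3 go.py 0.507 0.130 0.2 3.55
```

```text
1331 ((0.5069149732589722, 0.13072368502616882), 0.020067529752850533) 0.10121243192288815
top 458 ((523.2127075195312, -327.72802734375), (71.299072265625, 38.966575622558594), 56.72277069091797) 0.0447467082914359 0.043244977910271806
[0.547217   0.83699077] [ 0.52118305 -0.32697851]
side 737 ((524.8145751953125, -329.8595886230469), (73.3492431640625, 38.79669952392578), 56.044189453125) 0.04299501008190143 0.041486322428505557
[-0.52970607 -0.84818128] [ 0.52096717 -0.3322511 ]
travel [ 0.01 -0.14 -0.88] rot [-0. -0. -0.] t 11.95 j [ 0.25  0.26  0.01  1.32 -0.   -0.15] open 0.0529 F [ 0.2 -0.1  0. ]
```

spare0 stands home: cap at (0.507,0.131), top 0.101. Next I set up the tilted grasp of the lying spare1.

```bash
python3 - <<'E'
s=open('go.py').read()
s=s.replace('def rel(x,y,z,yaw):','def rel(x,y,z,yaw,th=0):').replace('[np.pi,0,yaw])\n','[np.pi,0,yaw])*R.from_euler("y",th)\n').replace('*map(float,sys.argv[1:5])','*map(float,sys.argv[1:])')
open('go.py','w').write(s)
E
python3 go.py 0.554 -0.284 0.20 -2.150 0.5236;python3 go.py 0.554 -0.284 0.112 -2.150 0.5236
```

```text
travel [ 12.13 -40.01  -0.87] rot [ 0.153  0.508 -0.57 ] t 11.95 j [ 0.25  0.26  0.01  1.32 -0.   -0.15] open 0.0529 F [ 0.2 -0.1  0. ]
travel [ 12.13 -40.01   7.93] rot [ 0.153  0.508 -0.57 ] t 11.95 j [ 0.25  0.26  0.01  1.32 -0.   -0.15] open 0.0529 F [ 0.2 -0.1  0. ]
```

Request:
arm_command:
  series:
    - {"travel":[1.2,-4,0],"rot":[0.01,0.05,-0.06]}
    - {"travel":[2.4,-8,0],"rot":[0.03,0.1,-0.11]}
    - {"travel":[3.6,-12,0],"rot":[0.05,0.15,-0.17]}
    - {"travel":[4.8,-16,0],"rot":[0.06,0.2,-0.23]}
    - {"travel":[6,-20,0],"rot":[0.08,0.25,-0.28]}
    - {"travel":[7.3,-24,0.5],"rot":[0.09,0.3,-0.34]}
    - {"travel":[8.5,-28,1.5],"rot":[0.11,0.35,-0.4]}
    - {"travel":[9.7,-32,3],"rot":[0.12,0.41,-0.46]}
    - {"travel":[10.9,-36,5],"rot":[0.14,0.46,-0.51]}
    - {"travel":[12.1,-40,7.9],"rot":[0.153,0.508,-0.57]}
    - {"travel":[12.1,-40,7.9],"rot":[0.153,0.508,-0.57]}
    - {"travel":[12.1,-40,7.9],"rot":[0.153,0.508,-0.57]}
    - {"travel":[12.1,-40,7.9],"rot":[0.153,0.508,-0.57]}
  hand: 0.8

```text
clock: 13.03
ee_pos: [0.5531, -0.284, 0.1108]
orientation: [3.139, -0.524, -2.15]
force: [-0.1, 0.5, -0.3]
opening: 0.0683
finger_force: 0.0
```

```bash
python3 - <<'E'
from h import *
for n in("wrist","top"):
    W=cloud(r.grab_frame(n)); Z=W[...,2]
    m=(np.hypot(W[...,0]-.5245,W[...,1]+.329)<.065)&(Z>.028)&(Z<.05)
    p=W[m]; print(n,len(p),p[:,:2].mean(0),cv2.minAreaRect((p[:,:2]*1000).astype(np.float32)),np.percentile(p[:,2],98))
E
python3 go.py 0.521 -0.3343 0.008 -2.15 0.5236
```

```text
wrist 2952 [ 0.52780274 -0.32406766] ((526.49853515625, -325.9703369140625), (78.35449981689453, 35.485504150390625), 57.12019729614258) 0.03950318200076951
top 425 [ 0.52386185 -0.32449099] ((525.0641479492188, -325.4393615722656), (78.03217315673828, 36.4353141784668), 57.666831970214844) 0.04293010513533426
travel [ 6.000e-02 -1.000e-02  1.211e+01] rot [-0.     0.001  0.   ] t 13.13 j [-0.21  0.67  0.31  1.42 -0.48 -1.15] open 0.0686 F [0.  1.  0.4]
```

```bash
python3 go.py 0.523 -0.331 0.008 -2.15 0.5236
```

```text
travel [-2.700e-01  1.000e-02  1.192e+01] rot [-0.     0.001  0.   ] t 13.13 j [-0.21  0.67  0.31  1.42 -0.48 -1.15] open 0.0686 F [0.  1.  0.4]
```

Request:
arm_command:
  series:
    - {"travel":[-0.3,0,2],"rot":[0,0,0]}
    - {"travel":[-0.3,0,5],"rot":[0,0,0]}
    - {"travel":[-0.3,0,8],"rot":[0,0,0]}
    - {"travel":[-0.3,0,10],"rot":[0,0,0]}
    - {"travel":[-0.3,0,11.2],"rot":[0,0,0]}
    - {"travel":[-0.3,0,11.8],"rot":[0,0,0]}
    - {"travel":[-0.3,0,11.8],"rot":[0,0,0]}
    - {"travel":[-0.3,0,11.8],"rot":[0,0,0]}

```text
clock: 13.8
ee_pos: [0.5243, -0.3305, 0.0097]
orientation: [-3.14, -0.523, -2.15]
force: [1.5, 0.6, -0.4]
opening: 0.0682
finger_force: 0.0
```

Request:
arm_command:
  series:
    - {"travel":[0,0,0],"rot":[0,0,0]}
    - {"travel":[0,0,0],"rot":[0,0,0]}
    - {"travel":[0,0,0],"rot":[0,0,0]}
    - {"travel":[0,0,0],"rot":[0,0,0]}
    - {"travel":[0,0,0],"rot":[0,0,0]}
    - {"travel":[0,0,0],"rot":[0,0,0]}
  hand: 0.3
  newtons: 60

```text
clock: 14.3
ee_pos: [0.5241, -0.3308, 0.0091]
orientation: [-3.14, -0.523, -2.15]
force: [1.0, 3.3, 6.2]
opening: 0.0259
finger_force: 8.1
```

```bash
python3 go.py 0.523 -0.331 0.1 -2.15 0.5236; echo; python3 go.py 0.56 -0.285 0.10 -2.15 -1.047
```

```text
travel [ 4.6   0.07 -7.83] rot [-0.001  0.001 -0.   ] t 14.3 j [-0.29  0.69  0.08  1.12 -0.5  -1.24] open 0.0259 F [1.  3.3 6.2]

travel [ -0.49  -0.51 -10.77] rot [-1.00e-03 -1.57e+00  1.00e-03] t 14.3 j [-0.29  0.69  0.08  1.12 -0.5  -1.24] open 0.0259 F [1.  3.3 6.2]
```

```bash
python3 - <<'E'
from h import *
a=r.grab_frame("wrist")["image"][:,:,::-1]; b=r.grab_frame("side")["image"][220:370,250:450,::-1]
c=r.grab_frame("top")["image"][150:300,300:500,::-1]
b=cv2.resize(b,(400,300),interpolation=2);c=cv2.resize(c,(400,300),interpolation=2);a=cv2.resize(a,(400,300))
cv2.imwrite("pics/c5.png",np.vstack([np.hstack([a,b]),np.hstack([c,c*0])]))
E
```

```text
(no output)
```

View pics/c5.png

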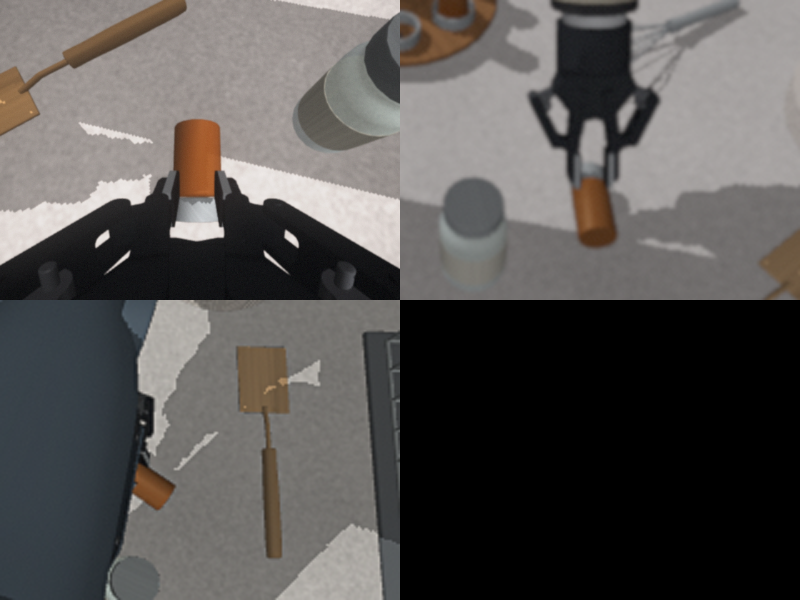

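The combined view shows the fingertips pinching the lying jar above its axis, near the cap boundary at (590,180). The pads start too far behind the tips for this, so I'll back off and go in lower with less tilt.

Request:
arm_command:
  series:
    - {"travel":[0,0,0],"rot":[0,0,0]}
    - {"travel":[0,0,0],"rot":[0,0,0]}
    - {"travel":[0,0,0],"rot":[0,0,0]}
    - {"travel":[0,0,0],"rot":[0,0,0]}
    - {"travel":[0,0,-2],"rot":[0,0,0]}
    - {"travel":[0,0,-5],"rot":[0,0,0]}
    - {"travel":[0,0,-8],"rot":[0,-0.09,0]}
    - {"travel":[0,0,-10],"rot":[0,-0.18,0]}
    - {"travel":[0,0,-11],"rot":[0,-0.26,0]}
    - {"travel":[0,0,-11],"rot":[0,-0.26,0]}
    - {"travel":[0,0,-11],"rot":[0,-0.26,0]}
  hand: 0.8

```text
clock: 15.37
ee_pos: [0.5533, -0.2859, 0.1047]
orientation: [-3.14, -0.264, -2.152]
force: [-0.6, 0.3, -0.4]
opening: 0.0686
finger_force: 0.0
```

```bash
python3 - <<'E'
from h import *
for n in("wrist",):
    W=cloud(r.grab_frame(n)); Z=W[...,2]
    m=(np.hypot(W[...,0]-.526,W[...,1]+.326)<.065)&(Z>.028)&(Z<.05)
    p=W[m]; c,sz,a=cv2.minAreaRect((p[:,:2]*1000).astype(np.float32)); print(n,len(p),c,sz,a,np.percentile(p[:,2],98))
E
python3 go.py 0.5265 -0.325 0.002 -2.15 0.2618
```

```text
wrist 3434 (527.1908569335938, -326.3020935058594) (77.63066101074219, 34.990684509277344) 56.79169845581055 0.039659790494987114
travel [ 1.95  0.03 11.04] rot [ 0.    -0.003 -0.001] t 15.42 j [-0.33  0.56  0.19  1.27 -0.26 -1.32] open 0.0684 F [-1.3  0.6 -0.4]
```

Request:
arm_command:
  series:
    - {"travel":[0.7,-0.1,1.5],"rot":[0,0,0]}
    - {"travel":[1.5,-0.1,4],"rot":[0,0,0]}
    - {"travel":[1.9,-0.1,6.5],"rot":[0,0,0]}
    - {"travel":[1.9,-0.1,8.5],"rot":[0,0,0]}
    - {"travel":[1.9,-0.1,10],"rot":[0,0,0]}
    - {"travel":[1.9,-0.1,10.8],"rot":[0,0,0]}
    - {"travel":[1.9,-0.1,11],"rot":[0,0,0]}
    - {"travel":[1.9,-0.1,11],"rot":[0,0,0]}
    - {"travel":[1.9,-0.1,11],"rot":[0,0,0]}

```text
clock: 16.17
ee_pos: [0.5293, -0.3246, 0.0031]
orientation: [-3.141, -0.264, -2.149]
force: [0.0, -0.8, 0.4]
opening: 0.0686
finger_force: 0.0
```

Request:
arm_command:
  series:
    - {"travel":[0,0,0],"rot":[0,0,0]}
    - {"travel":[0,0,0],"rot":[0,0,0]}
    - {"travel":[0,0,0],"rot":[0,0,0]}
    - {"travel":[0,0,0],"rot":[0,0,0]}
    - {"travel":[0,0,0],"rot":[0,0,0]}
    - {"travel":[0,0,0],"rot":[0,0,0]}
  hand: 0.3
  newtons: 50

```text
clock: 16.67
ee_pos: [0.5292, -0.3249, 0.0035]
orientation: [-3.14, -0.263, -2.15]
force: [-0.7, 3.0, 6.5]
opening: 0.0259
finger_force: 14.6
```

```bash
python3 go.py 0.56 -0.285 0.12 -2.15 -1.25
```

```text
travel [ -1.82  -0.41 -12.56] rot [-1.000e-03 -1.513e+00  1.000e-03] t 16.67 j [-0.41  0.6   0.    1.02 -0.26 -1.39] open 0.0259 F [-0.7  3.   6.5]
```

```bash
python3 - <<'E'
from h import *
from scipy.spatial.transform import Rotation as R
s=r.read_state(); A=R.from_euler("xyz",s["orientation"])
for n in ("wrist","side"):
    f=r.grab_frame(n);W=cloud(f); im=f["image"].astype(int)
    T=A.inv().apply((W.reshape(-1,3)-s["ee_pos"]))*1000; T[~np.isfinite(T)]=1e4
    red=(im[...,0]-im[...,2]).reshape(-1)
    br=im.sum(-1).reshape(-1)
    for x0,x1 in((-15,0),(0,15),(15,30),(30,50)):
      for z in range(-70,10,8):
        m=(T[:,2]>z)&(T[:,2]<z+8)&(T[:,0]>x0)&(T[:,0]<x1)&(abs(T[:,1])<50)
        if m.sum()>3:
            y=T[m,1]; l=y[y<-3]; rr=y[y>3]
            print(n,x0,z,m.sum(),"L max",np.round(l.max(),1) if len(l) else "-","R min",np.round(rr.min(),1) if len(rr) else "-","red",int((red[m]>50).sum()), "yrange",np.round([y.min(),y.max()],0))
E
```

```text
wrist -15 -70 311 L max -12.9 R min 12.7 red 0 yrange [-15.  15.]
wrist -15 -62 97 L max -12.9 R min 12.8 red 0 yrange [-13.  13.]
wrist -15 -54 68 L max -12.9 R min 12.8 red 0 yrange [-13.  13.]
wrist -15 -46 474 L max -3.4 R min 3.2 red 49 yrange [-13.  13.]
wrist -15 -38 1087 L max -3.1 R min 3.2 red 692 yrange [-13.  13.]
wrist -15 -30 14 L max -9.1 R min 8.4 red 0 yrange [-13.  13.]
wrist -15 -6 556 L max -25.6 R min 26.7 red 0 yrange [-50.  50.]
wrist -15 2 1103 L max -22.4 R min 22.8 red 0 yrange [-50.  50.]
wrist 0 -70 636 L max -13.0 R min 12.7 red 0 yrange [-23.  26.]
wrist 0 -62 506 L max -13.0 R min 12.7 red 0 yrange [-27.  26.]
wrist 0 -54 470 L max -13.0 R min 12.8 red 0 yrange [-27.  26.]
wrist 0 -46 360 L max -12.9 R min 12.8 red 0 yrange [-27.  26.]
wrist 0 -38 1466 L max -3.4 R min 3.2 red 1355 yrange [-20.  22.]
wrist 0 -30 336 L max -7.7 R min 9.1 red 268 yrange [-18.  18.]
wrist 0 -22 79 L max -17.5 R min 17.7 red 26 yrange [-19.  19.]
wrist 0 2 2025 L max -22.3 R min 22.8 red 0 yrange [-50.  50.]
wrist 15 -38 520 L max -3.4 R min 3.2 red 520 yrange [-11.  11.]
w
[... 1534 characters left out ...]
 16.2 red 0 yrange [-49.  49.]
side 15 -38 53 L max -3.2 R min 3.3 red 52 yrange [-14.  11.]
side 15 -30 60 L max -3.6 R min 3.5 red 47 yrange [-19.  18.]
side 15 -22 15 L max -16.9 R min 15.6 red 10 yrange [-20.  19.]
side 15 -14 4 L max - R min 18.3 red 0 yrange [18. 19.]
side 15 2 142 L max -26.2 R min 16.8 red 0 yrange [-50.  50.]
side 30 -38 4 L max -5.0 R min - red 4 yrange [-5.  1.]
side 30 -30 120 L max -3.3 R min 3.1 red 114 yrange [-15.  15.]
side 30 -22 73 L max -4.3 R min 3.1 red 54 yrange [-20.  19.]
side 30 -14 53 L max -3.4 R min 4.3 red 39 yrange [-20.  19.]
side 30 -6 49 L max -4.5 R min 3.1 red 29 yrange [-19.  19.]
side 30 2 34 L max -3.0 R min 4.5 red 0 yrange [-36.  39.]
```

Request:
arm_command:
  series:
    - {"travel":[0,0,0],"rot":[0,0,0]}
    - {"travel":[0,0,0],"rot":[0,0,0]}
    - {"travel":[0,0,0],"rot":[0,0,0]}
    - {"travel":[0,0,-2],"rot":[0,0,0]}
    - {"travel":[0,0,-5],"rot":[0,0,0]}
    - {"travel":[0,0,-5],"rot":[0,0,0]}
    - {"travel":[0,0,-5],"rot":[0,0,0]}
  hand: 0.75

```text
clock: 17.35
ee_pos: [0.5371, -0.3142, 0.0523]
orientation: [-3.138, -0.263, -2.15]
force: [0.3, -0.5, -1.4]
opening: 0.0639
finger_force: 0.0
```

```bash
python3 - <<'E'
from h import *
from scipy.spatial.transform import Rotation as R
s=r.read_state(); A=R.from_euler("xyz",s["orientation"]); print(s["ee_pos"],s["opening"])
for n in ("wrist","side"):
    f=r.grab_frame(n);W=cloud(f).reshape(-1,3); br=f["image"].astype(int).sum(-1).reshape(-1)
    T=A.inv().apply(W-s["ee_pos"])*1000; T[~np.isfinite(T)]=1e4
    o=s["opening"]*500
    m=(abs(T[:,0])<14)&(abs(T[:,1])>o-3)&(abs(T[:,1])<o+14)&(T[:,2]>-80)&(W[:,2]>.045)
    z=T[m,2]; print(n,m.sum(),np.histogram(z,np.arange(-80,6,5)))
    k=m&(T[:,2]>-45); print(np.round(T[k][np.argsort(-T[k,2])][:6]))
if 1: save(r.grab_frame("side"),"s6.png",(280,190,440,310),5)
E
```

```text
[ 0.53714907 -0.31417212  0.05234257] 0.06392712568459076
wrist 3947 (array([327, 666, 584, 584, 514, 485, 424, 273,  90,   0,   0,   0,   0,
         0,   0,   0,   0]), array([-80, -75, -70, -65, -60, -55, -50, -45, -40, -35, -30, -25, -20,
       -15, -10,  -5,   0,   5]))
[[  4.  32. -36.]
 [  5.  32. -37.]
 [  6. -32. -37.]
 [ -5. -32. -37.]
 [  5. -32. -37.]
 [  5.  32. -37.]]
side 279 (array([21, 49, 33, 36, 41, 37, 29, 22, 11,  0,  0,  0,  0,  0,  0,  0,  0]), array([-80, -75, -70, -65, -60, -55, -50, -45, -40, -35, -30, -25, -20,
       -15, -10,  -5,   0,   5]))
[[  0. -33. -37.]
 [ -9. -33. -38.]
 [  9. -33. -39.]
 [  9. -38. -39.]
 [  6.  38. -39.]
 [ -0. -33. -39.]]
```

View pics/s6.png

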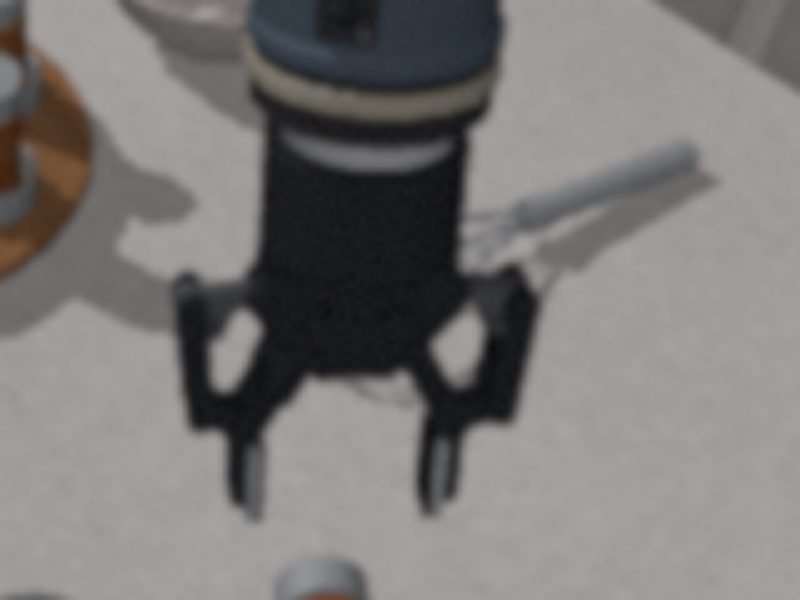

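The crop shows the finger ends at (245,515) and (430,510). Depth puts them about 36 mm behind the reported TCP at this opening, about 32 mm at 40 mm. The TCP has an offset, so I'll plan from the measured tips.

Request:
arm_command:
  series:
    - {"travel":[0,0,0],"rot":[0,0.1,0]}
    - {"travel":[0,0,0],"rot":[0,0.2,0]}
    - {"travel":[0,0,0],"rot":[0,0.26,0]}
    - {"travel":[0,0,0],"rot":[0,0.26,0]}
    - {"travel":[0,0,0],"rot":[0,0.26,0]}
  hand: 0.8

```text
clock: 17.92
ee_pos: [0.5356, -0.3132, 0.0493]
orientation: [3.139, -0.523, -2.147]
force: [-0.1, -0.5, 0.1]
opening: 0.068
finger_force: 0.0
```

```bash
python3 - <<'E'
from h import *
from scipy.spatial.transform import Rotation as R
W=cloud(r.grab_frame("wrist")); Z=W[...,2]
m=(np.hypot(W[...,0]-.526,W[...,1]+.326)<.065)&(Z>.028)&(Z<.045)
p=W[m]; c,sz,a=cv2.minAreaRect((p[:,:2]*1000).astype(np.float32)); print(len(p),c,sz,a)
E
python3 go.py 0.5153 -0.3439 -0.020 -2.15 0.5236
```

```text
5288 (528.22412109375, -327.0133056640625) (77.76676177978516, 35.60801315307617) 57.05239486694336
travel [-0.35  0.05  7.88] rot [0.001 0.002 0.001] t 17.97 j [-0.26  0.67  0.16  1.24 -0.49 -1.21] open 0.0685 F [ 0.  -0.4 -0.8]
```

Request:
arm_command:
  series:
    - {"travel":[-0.3,-0.1,1.5],"rot":[0,0,0]}
    - {"travel":[-0.3,-0.1,3.5],"rot":[0,0,0]}
    - {"travel":[-0.3,-0.1,5.5],"rot":[0,0,0]}
    - {"travel":[-0.3,-0.1,7],"rot":[0,0,0]}
    - {"travel":[-0.3,-0.1,7.7],"rot":[0,0,0]}
    - {"travel":[-0.3,-0.1,7.9],"rot":[0,0,0]}
    - {"travel":[-0.3,-0.1,7.9],"rot":[0,0,0]}
    - {"travel":[-0.3,-0.1,7.9],"rot":[0,0,0]}

```text
clock: 18.63
ee_pos: [0.5171, -0.3456, -0.018]
orientation: [-3.14, -0.522, -2.151]
force: [0.1, 0.0, 1.1]
opening: 0.0681
finger_force: 0.0
```

Request:
arm_command:
  series:
    - {"travel":[0,0,0],"rot":[0,0,0]}
    - {"travel":[0,0,0],"rot":[0,0,0]}
    - {"travel":[0,0,0],"rot":[0,0,0]}
    - {"travel":[0,0,0],"rot":[0,0,0]}
    - {"travel":[0,0,0],"rot":[0,0,0]}
  hand: 0.3
  newtons: 60

```text
clock: 19.05
ee_pos: [0.5173, -0.3452, -0.0182]
orientation: [-3.14, -0.523, -2.15]
force: [-0.6, 4.5, 7.9]
opening: 0.0384
finger_force: 59.4
```

```bash
python3 go.py 0.5153 -0.3439 0.060 -2.15 0.5236
```

```text
travel [ 3.91  0.22 -6.77] rot [-0.002  0.001  0.   ] t 19.05 j [-0.32  0.71  0.03  1.05 -0.5  -1.27] open 0.0384 F [-0.6  4.5  7.9]
```

Request:
arm_command:
  series:
    - {"travel":[0.5,0,-0.87],"rot":[0,0,0]}
    - {"travel":[1.5,0,-2.6],"rot":[0,0,0]}
    - {"travel":[2.5,0,-4.3],"rot":[0,0,0]}
    - {"travel":[3.5,0,-6.1],"rot":[0,0,0]}
    - {"travel":[4,0,-7],"rot":[0,0,0]}
    - {"travel":[4,0,-7],"rot":[0,0,0]}

```text
clock: 19.55
ee_pos: [0.5182, -0.3455, 0.0643]
orientation: [-3.137, -0.522, -2.152]
force: [0.4, 0.3, -0.1]
opening: 0.0379
finger_force: 60.5
```

```bash
python3 go.py 0.574 -0.2633 0.0746 -2.15 -1.047
```

```text
travel [-8.1  -0.19 -5.85] rot [-0.004 -1.569  0.002] t 19.55 j [-0.32  0.63  0.13  1.21 -0.5  -1.27] open 0.0379 F [ 0.4  0.3 -0.1]
```

Request:
arm_command:
  series:
    - {"travel":[-0.5,0,-0.4],"rot":[0,-0.1,0]}
    - {"travel":[-1.1,0,-0.8],"rot":[0,-0.21,0]}
    - {"travel":[-1.7,0,-1.2],"rot":[0,-0.33,0]}
    - {"travel":[-2.3,0,-1.7],"rot":[0,-0.45,0]}
    - {"travel":[-2.9,0,-2.1],"rot":[0,-0.57,0]}
    - {"travel":[-3.5,0,-2.5],"rot":[0,-0.69,0]}
    - {"travel":[-4.2,-0.1,-3],"rot":[0,-0.81,0]}
    - {"travel":[-4.8,-0.1,-3.4],"rot":[0,-0.93,0]}
    - {"travel":[-5.4,-0.1,-3.9],"rot":[0,-1.05,0]}
    - {"travel":[-6,-0.1,-4.3],"rot":[0,-1.17,0]}
    - {"travel":[-6.6,-0.2,-4.8],"rot":[0,-1.29,0]}
    - {"travel":[-7.3,-0.2,-5.3],"rot":[0,-1.41,0]}
    - {"travel":[-7.8,-0.2,-5.6],"rot":[0,-1.5,0]}
    - {"travel":[-8.1,-0.2,-5.9],"rot":[0,-1.57,0]}
    - {"travel":[-8.1,-0.2,-5.9],"rot":[0,-1.57,0]}
    - {"travel":[-8.1,-0.2,-5.9],"rot":[0,-1.57,0]}
    - {"travel":[-8.1,-0.2,-5.9],"rot":[0,-1.57,0]}

```text
clock: 20.97
ee_pos: [0.5731, -0.2628, 0.0721]
orientation: [-3.14, 1.044, -2.148]
force: [0.3, 0.5, -0.0]
opening: 0.038
finger_force: 60.5
```

```bash
python3 - <<'E'
from h import *
for n in("top","side"):
    W=cloud(r.grab_frame(n)); Z=W[...,2]
    m=(np.hypot(W[...,0]-.55,W[...,1]+.30)<.03)&(Z>.115)
    p=W[m]; print(n,len(p), [np.round(np.percentile(p,q,0),4) for q in(3,50,97)] if len(p) else "")
    if n=="side":save(r.grab_frame(n),"s7.png",(280,190,440,310),5)
E
python3 go.py 0.574 -0.2633 0.0746 -2.15 -1.047
```

```text
top 266 [array([ 0.5323, -0.3259,  0.1175]), array([ 0.5504, -0.2942,  0.131 ]), array([ 0.5676, -0.2759,  0.1356])]
side 0 
travel [-0.09 -0.08 -0.07] rot [-0.    -0.002  0.003] t 21.12 j [-0.9   0.87  0.21  1.41  0.96 -2.16] open 0.0382 F [ 0.7 -0.  -1.7]
```

View pics/s7.png

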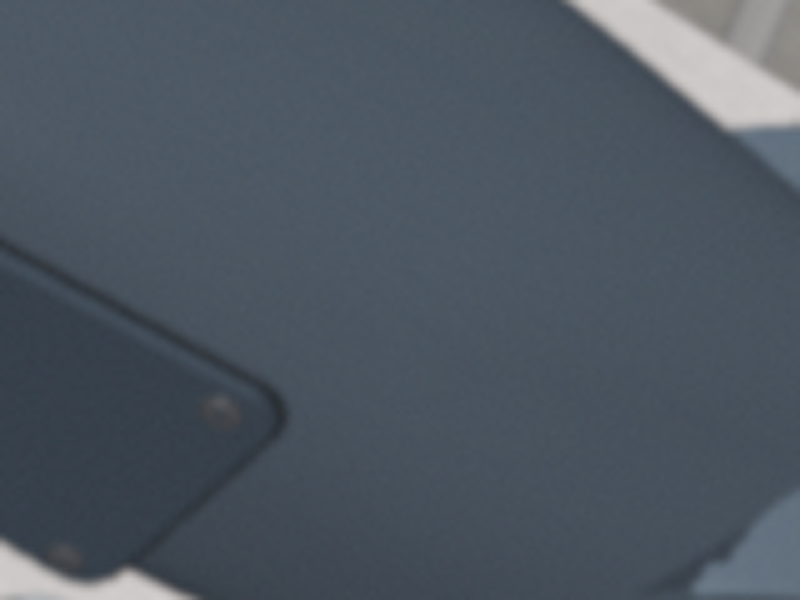

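The view is blocked by the forearm, but the top depth shows the cap at (0.550,-0.294), about 0.133 high, so the jar hangs upright. Lowering it now.

Request:
arm_command:
  series:
    - {"travel":[0.9,0,0.5],"rot":[0,0,0]}
    - {"travel":[1.9,0,1.1],"rot":[0,0,0]}
    - {"travel":[2.8,0,1.6],"rot":[0,0,0]}
    - {"travel":[3.5,0,2],"rot":[0,0,0]}
    - {"travel":[4,0,2.3],"rot":[0,0,0]}
    - {"travel":[4.2,0,2.4],"rot":[0,0,0]}
    - {"travel":[4.2,0,2.4],"rot":[0,0,0]}
    - {"travel":[4.2,0,2.4],"rot":[0,0,0]}

```text
clock: 21.78
ee_pos: [0.5728, -0.2631, 0.0239]
orientation: [-3.141, 1.047, -2.149]
force: [0.4, 0.7, 0.0]
opening: 0.0382
finger_force: 60.5
```

Request:
arm_command:
  series:
    - {"travel":[0.1,0,0.06],"rot":[0,0,0]}
    - {"travel":[0.2,0,0.12],"rot":[0,0,0]}
    - {"travel":[0.3,0,0.17],"rot":[0,0,0]}
    - {"travel":[0.3,0,0.17],"rot":[0,0,0]}

```text
clock: 22.12
ee_pos: [0.5727, -0.263, 0.0203]
orientation: [-3.141, 1.047, -2.149]
force: [-0.1, -0.3, -1.2]
opening: 0.0382
finger_force: 60.5
```

Request:
arm_command:
  series:
    - {"travel":[0.1,0,0.06],"rot":[0,0,0]}
    - {"travel":[0.2,0,0.12],"rot":[0,0,0]}
    - {"travel":[0.2,0,0.12],"rot":[0,0,0]}
    - {"travel":[0.2,0,0.12],"rot":[0,0,0]}

```text
clock: 22.45
ee_pos: [0.5729, -0.2631, 0.0185]
orientation: [-3.14, 1.047, -2.149]
force: [-1.2, -0.7, 5.4]
opening: 0.0384
finger_force: 61.1
```

Request:
arm_command:
  series:
    - {"travel":[0,0,0],"rot":[0,0,0]}
    - {"travel":[0,0,0],"rot":[0,0,0]}
    - {"travel":[0,0,0],"rot":[0,0,0]}
    - {"travel":[0,0,0],"rot":[0,0,0]}
    - {"travel":[0,0,-1],"rot":[0,0,0]}
    - {"travel":[0,0,-3],"rot":[0,0,0]}
    - {"travel":[0,0,-6],"rot":[0,0,0]}
    - {"travel":[0,0,-9],"rot":[0,0,0]}
    - {"travel":[-1,0,-12],"rot":[0,0,0]}
    - {"travel":[-4,0,-14],"rot":[0,0,0]}
    - {"travel":[-6,0,-15],"rot":[0,0.05,0]}
    - {"travel":[-7,0,-15],"rot":[0,0.1,0]}
  hand: 0.7

```text
clock: 23.45
ee_pos: [0.5206, -0.3444, 0.1558]
orientation: [-3.138, 0.944, -2.15]
force: [-0.3, 0.0, 0.2]
opening: 0.06
finger_force: 0.0
```

```bash
python3 - <<'E'
from h import *
for n in("top","side"):
    W=cloud(r.grab_frame(n)); Z=W[...,2]
    m=(np.hypot(W[...,0]-.55,W[...,1]+.297)<.035)&(abs(Z-.078)<.008)
    p=W[m]; print(n,len(p), cv2.minEnclosingCircle(p[:,:2].astype(np.float32)) if len(p)>5 else "", np.median(p[:,2]) if len(p) else "")
E
python3 go.py 0.550 -0.296 0.12 2.494 0
```

```text
top 214 ((0.5512014031410217, -0.2946099042892456), 0.020570196211338043) 0.07782700167176404
side 0  
travel [-0.16  0.26  6.6 ] rot [0.762 0.721 1.509] t 23.55 j [-1.    0.84  0.47  1.71  0.83 -2.23] open 0.0598 F [ 0.7 -0.3  0.5]
```

spare1 stands upright again at (0.551,-0.295). Now I come back over it with the tool vertical.

Request:
arm_command:
  series:
    - {"travel":[0,0,0.4],"rot":[0.05,0.048,0.1]}
    - {"travel":[0,0,0.9],"rot":[0.1,0.096,0.2]}
    - {"travel":[0,0,1.3],"rot":[0.15,0.144,0.3]}
    - {"travel":[0,0,1.8],"rot":[0.2,0.192,0.4]}
    - {"travel":[0,0.1,2.2],"rot":[0.253,0.24,0.5]}
    - {"travel":[0,0.1,2.6],"rot":[0.303,0.288,0.6]}
    - {"travel":[0,0.1,3.1],"rot":[0.354,0.336,0.7]}
    - {"travel":[-0.1,0.1,3.5],"rot":[0.404,0.384,0.8]}
    - {"travel":[-0.1,0.1,4],"rot":[0.455,0.432,0.9]}
    - {"travel":[-0.1,0.2,4.4],"rot":[0.505,0.48,1.0]}
    - {"travel":[-0.1,0.2,4.8],"rot":[0.555,0.528,1.1]}
    - {"travel":[-0.1,0.2,5.3],"rot":[0.606,0.576,1.2]}
    - {"travel":[-0.1,0.2,5.7],"rot":[0.656,0.624,1.3]}
    - {"travel":[-0.1,0.2,6.2],"rot":[0.707,0.672,1.4]}
    - {"travel":[-0.2,0.3,6.6],"rot":[0.762,0.721,1.509]}
    - {"travel":[-0.2,0.3,6.6],"rot":[0.762,0.721,1.509]}
    - {"travel":[-0.2,0.3,6.6],"rot":[0.762,0.721,1.509]}
    - {"travel":[-0.2,0.3,6.6],"rot":[0.762,0.721,1.509]}
  hand: 0.8

```text
clock: 25.05
ee_pos: [0.548, -0.2949, 0.116]
orientation: [3.136, -0.008, 2.496]
force: [-0.9, -1.0, 0.7]
opening: 0.0685
finger_force: 0.0
```

```bash
python3 - <<'E'
from h import *
W=cloud(r.grab_frame("wrist")); Z=W[...,2]
m=(np.hypot(W[...,0]-.552,W[...,1]+.2957)<.035)&(abs(Z-.078)<.006)
p=W[m]; c,q=cv2.minEnclosingCircle(p[:,:2].astype(np.float32)); print(len(p),c,q)
from go import rel
rel(c[0],c[1],.002,2.494)
E
```

```text
2004 (0.5521566271781921, -0.2953287959098816) 0.020032212138175964
travel [-0.45  0.19 11.44] rot [ 0.005 -0.007  0.001] t 25.1 j [-0.5   0.5   0.16  1.24  0.01  0.15] open 0.0686 F [ 0.  -0.9  0.4]
```

Request:
arm_command:
  series:
    - {"travel":[-0.2,0.1,2],"rot":[0,0,0]}
    - {"travel":[-0.4,0.2,4],"rot":[0,0,0]}
    - {"travel":[-0.4,0.2,7],"rot":[0,0,0]}
    - {"travel":[-0.4,0.2,9.5],"rot":[0,0,0]}
    - {"travel":[-0.4,0.2,11],"rot":[0,0,0]}
    - {"travel":[-0.4,0.2,11.4],"rot":[0,0,0]}
    - {"travel":[-0.4,0.2,11.4],"rot":[0,0,0]}
    - {"travel":[-0.4,0.2,11.4],"rot":[0,0,0]}

```text
clock: 25.77
ee_pos: [0.5524, -0.2955, 0.004]
orientation: [3.137, -0.006, 2.493]
force: [0.2, -1.0, 0.7]
opening: 0.0682
finger_force: 0.0
```

Request:
arm_command:
  series:
    - {"travel":[0,0,0],"rot":[0,0,0]}
    - {"travel":[0,0,0],"rot":[0,0,0]}
    - {"travel":[0,0,0],"rot":[0,0,0]}
    - {"travel":[0,0,0],"rot":[0,0,0]}
    - {"travel":[0,0,0],"rot":[0,0,0]}
    - {"travel":[0,0,-0.3],"rot":[0,0,0]}
    - {"travel":[0,0,-0.8],"rot":[0,0,0]}
    - {"travel":[0,0,-1],"rot":[0,0,0]}
    - {"travel":[0,0,-1],"rot":[0,0,0]}
  hand: 0.3
  newtons: 40

```text
clock: 26.52
ee_pos: [0.5529, -0.2951, 0.0137]
orientation: [3.137, -0.006, 2.493]
force: [0.5, -0.4, -1.9]
opening: 0.0392
finger_force: 40.2
```

```bash
python3 go.py 0.4913 -0.004 0.125 2.494
```

```text
travel [ 22.55  19.54 -10.91] rot [ 0.005 -0.006 -0.001] t 26.52 j [-0.49  0.57  0.01  1.02  0.01  0.15] open 0.0392 F [ 0.5 -0.4 -1.9]
```

Request:
arm_command:
  series:
    - {"travel":[0,0,-2],"rot":[0,0,0]}
    - {"travel":[0,0,-5],"rot":[0,0,0]}
    - {"travel":[0.5,0.4,-8],"rot":[0,0,0]}
    - {"travel":[1.8,1.5,-10.5],"rot":[0,0,0]}
    - {"travel":[3.9,3.4,-11],"rot":[0.005,-0.006,0]}
    - {"travel":[6.2,5.4,-11],"rot":[0.005,-0.006,0]}
    - {"travel":[8.5,7.4,-11],"rot":[0.005,-0.006,0]}
    - {"travel":[10.8,9.4,-11],"rot":[0.005,-0.006,0]}
    - {"travel":[13.1,11.3,-11],"rot":[0.005,-0.006,0]}
    - {"travel":[15.4,13.3,-11],"rot":[0.005,-0.006,0]}
    - {"travel":[17.7,15.3,-11],"rot":[0.005,-0.006,0]}
    - {"travel":[19.8,17.1,-11],"rot":[0.005,-0.006,0]}
    - {"travel":[21.4,18.5,-11],"rot":[0.005,-0.006,0]}
    - {"travel":[22.5,19.5,-11],"rot":[0.005,-0.006,0]}
    - {"travel":[22.5,19.5,-11],"rot":[0.005,-0.006,0]}
    - {"travel":[22.5,19.5,-11],"rot":[0.005,-0.006,0]}
    - {"travel":[22.5,19.5,-11],"rot":[0.005,-0.006,0]}

```text
clock: 27.93
ee_pos: [0.4913, -0.0049, 0.1253]
orientation: [-3.141, -0.001, 2.493]
force: [0.7, 0.1, -1.1]
opening: 0.0391
finger_force: 40.5
```

```bash
python3 - <<'E'
from h import *
from go import rel
def c(n,W,m):
    p=W[m][:,:2].astype(np.float32); print(n,m.sum(),cv2.minEnclosingCircle(p) if len(p)>5 else "")
W=cloud(r.grab_frame("wrist")); Z=W[...,2]
c("cup",W,(abs(Z-.042)<.004)&(np.hypot(W[...,0]-.491,W[...,1]+.004)<.035))
W=cloud(r.grab_frame("top")); Z=W[...,2]
c("A",W,(abs(Z-.102)<.006)&(np.hypot(W[...,0]-.507,W[...,1]-.13)<.03))
c("j",W,(abs(Z-.102)<.006)&(np.hypot(W[...,0]-.46,W[...,1]-.068)<.03))
rel(.4913,-.004,.030,2.494)
E
```

```text
cup 405 ((0.49140357971191406, -0.0028711468912661076), 0.027532430365681648)
A 0 
j 0 
travel [0.06 0.1  9.52] rot [-0.001 -0.001 -0.002] t 28.03 j [-0.01  0.22 -0.21  1.14  0.    0.64] open 0.0393 F [ 0.5 -0.2 -1. ]
```

Request:
arm_command:
  series:
    - {"travel":[0.1,0.2,1.5],"rot":[0,0,0]}
    - {"travel":[0.1,0.2,3.5],"rot":[0,0,0]}
    - {"travel":[0.1,0.2,5.5],"rot":[0,0,0]}
    - {"travel":[0.1,0.2,6.8],"rot":[0,0,0]}
    - {"travel":[0.1,0.2,7.8],"rot":[0,0,0]}
    - {"travel":[0.1,0.2,8.6],"rot":[0,0,0]}
    - {"travel":[0.1,0.2,9.2],"rot":[0,0,0]}
    - {"travel":[0.1,0.2,9.5],"rot":[0,0,0]}
    - {"travel":[0.1,0.2,9.6],"rot":[0,0,0]}
    - {"travel":[0.1,0.2,9.7],"rot":[0,0,0]}
    - {"travel":[0.1,0.2,9.7],"rot":[0,0,0]}

```text
clock: 28.95
ee_pos: [0.4918, -0.0022, 0.0286]
orientation: [-3.141, -0.001, 2.493]
force: [-0.9, -0.1, -1.6]
opening: 0.0393
finger_force: 40.5
```

Request:
arm_command:
  series:
    - {"travel":[0,0,0.1],"rot":[0,0,0]}
    - {"travel":[0,0,0.2],"rot":[0,0,0]}
    - {"travel":[0,0,0.2],"rot":[0,0,0]}

```text
clock: 29.2
ee_pos: [0.4924, -0.0029, 0.0279]
orientation: [-3.141, 0.002, 2.493]
force: [-7.0, -4.8, 23.2]
opening: 0.0391
finger_force: 42.5
```

Request:
arm_command:
  series:
    - {"travel":[0,0,-0.1],"rot":[0,0,0]}
    - {"travel":[0,0,-0.1],"rot":[0,0,0]}
    - {"travel":[0,0,-0.1],"rot":[0,0,0]}

```text
clock: 29.45
ee_pos: [0.4921, -0.0024, 0.028]
orientation: [3.142, 0.0, 2.493]
force: [-1.9, -2.1, 10.7]
opening: 0.0392
finger_force: 41.1
```

Request:
arm_command:
  series:
    - {"travel":[0,0,0],"rot":[0,0,0]}
    - {"travel":[0,0,0],"rot":[0,0,0]}
    - {"travel":[0,0,0],"rot":[0,0,0]}
    - {"travel":[0,0,0],"rot":[0,0,0]}
    - {"travel":[0,0,-0.3],"rot":[0,0,0]}
    - {"travel":[0,0,-0.8],"rot":[0,0,0]}
  hand: 0.54

```text
clock: 29.95
ee_pos: [0.491, -0.0022, 0.0351]
orientation: [-3.14, -0.002, 2.493]
force: [-0.4, -0.9, -0.3]
opening: 0.0458
finger_force: 0.0
```

```bash
python3 go.py 0.5263 0.3605 0.10 2.494
```

```text
travel [19.1  31.04 -6.49] rot [-0.001 -0.002 -0.001] t 29.95 j [-0.    0.29 -0.36  0.92  0.    0.64] open 0.0458 F [-0.4 -0.9 -0.3]
```

Request:
arm_command:
  series:
    - {"travel":[0,0,-2],"rot":[0,0,0]}
    - {"travel":[0,0,-5],"rot":[0,0,0]}
    - {"travel":[0,0,-8],"rot":[0,0,0]}
    - {"travel":[0.5,0.8,-9.5],"rot":[0,0,0]}
    - {"travel":[2.1,3.4,-10],"rot":[0,0,0]}
    - {"travel":[4.2,6.8,-10],"rot":[0,0,0]}
    - {"travel":[6.3,10.2,-10],"rot":[0,0,0]}
    - {"travel":[8.4,13.6,-10],"rot":[0,0,0]}
    - {"travel":[10.5,17,-10],"rot":[0,0,0]}
    - {"travel":[12.6,20.4,-10],"rot":[0,0,0]}
    - {"travel":[14.7,23.8,-9.5],"rot":[0,0,0]}
    - {"travel":[16.8,27.2,-8.5],"rot":[0,0,0]}
    - {"travel":[18.4,29.8,-7],"rot":[0,0,0]}
    - {"travel":[19.1,31,-6.5],"rot":[0,0,0]}
    - {"travel":[19.1,31,-6.5],"rot":[0,0,0]}
    - {"travel":[19.1,31,-6.5],"rot":[0,0,0]}
    - {"travel":[19.1,31,-6.5],"rot":[0,0,0]}
  hand: 0.54

```text
clock: 31.37
ee_pos: [0.5267, 0.3593, 0.101]
orientation: [-3.141, -0.001, 2.493]
force: [0.3, 0.4, 0.2]
opening: 0.0461
finger_force: 0.0
```

```bash
python3 - <<'E'
from h import *
from go import rel
def c(n,W,m):
    p=W[m]; q=p[:,:2].astype(np.float32); print(n,m.sum(),cv2.minEnclosingCircle(q) if len(p)>5 else "",np.median(p[:,2]))
W=cloud(r.grab_frame("wrist")); Z=W[...,2]
c("knob",W,(abs(Z-.062)<.004)&(np.hypot(W[...,0]-.5263,W[...,1]-.3605)<.03))
W=cloud(r.grab_frame("top")); Z=W[...,2]
for a in(-7,53,113,173,-127,-67):
    x,y=.5376+.078*np.cos(np.radians(a)),.0593+.078*np.sin(np.radians(a))
    c(a,W,(abs(Z-.102)<.006)&(np.hypot(W[...,0]-x,W[...,1]-y)<.026))
rel(.5263,.3605,.002,2.494)
E
```

```text
knob 1109 ((0.5273141860961914, 0.3624061346054077), 0.015058780089020729) 0.061158833195197326
-7 208 ((0.6139033436775208, 0.04957198351621628), 0.01985780894756317) 0.10174173377712048
53 214 ((0.5834358930587769, 0.12155609577894211), 0.020114177837967873) 0.10192567716950551
113 225 ((0.5058112144470215, 0.1311154067516327), 0.02054106630384922) 0.10202147743166123
173 229 ((0.45963457226753235, 0.0684516653418541), 0.020040681585669518) 0.10208817603507292
-127 224 ((0.4900161027908325, -0.001551868743263185), 0.019812557846307755) 0.10190710632679434
-67 211 ((0.5679597854614258, -0.012518947944045067), 0.020105713978409767) 0.101884997946452
travel [0.13 0.07 9.93] rot [ 0.    -0.001 -0.002] t 31.47 j [0.6  0.53 0.18 1.22 0.   1.25] open 0.0463 F [ 0.9 -0.3  0.1]
```

All six jars stand home with tops at 0.102. Next is the tray knob.

Request:
arm_command:
  series:
    - {"travel":[0.2,0.3,2],"rot":[0,0,0]}
    - {"travel":[0.2,0.3,4.5],"rot":[0,0,0]}
    - {"travel":[0.2,0.3,7],"rot":[0,0,0]}
    - {"travel":[0.2,0.3,8.8],"rot":[0,0,0]}
    - {"travel":[0.2,0.3,9.6],"rot":[0,0,0]}
    - {"travel":[0.2,0.3,9.8],"rot":[0,0,0]}
    - {"travel":[0.2,0.3,9.8],"rot":[0,0,0]}
    - {"travel":[0.2,0.3,9.8],"rot":[0,0,0]}

```text
clock: 32.13
ee_pos: [0.5274, 0.364, 0.0038]
orientation: [3.14, -0.001, 2.493]
force: [0.5, 0.5, -0.1]
opening: 0.046
finger_force: 0.0
```

Request:
arm_command:
  series:
    - {"travel":[0,0,0],"rot":[0,0,0]}
    - {"travel":[0,0,0],"rot":[0,0,0]}
    - {"travel":[0,0,0],"rot":[0,0,0]}
    - {"travel":[0,0,0],"rot":[0,0,0]}
    - {"travel":[0,0,0],"rot":[0,0,0]}
    - {"travel":[0,0,0],"rot":[0,0,0]}
  hand: 0.1
  newtons: 90

```text
clock: 32.63
ee_pos: [0.5274, 0.3642, 0.004]
orientation: [3.14, -0.0, 2.493]
force: [-2.7, -3.2, 10.3]
opening: 0.0277
finger_force: 88.1
```

Request:
arm_command:
  series:
    - {"travel":[0,0,-0.3],"rot":[0,0,0]}
    - {"travel":[0,0,-0.8],"rot":[0,0,0]}
    - {"travel":[0,0,-1],"rot":[0,0,0]}
    - {"travel":[0,0,-1],"rot":[0,0,0]}
    - {"travel":[0,0,-1],"rot":[0,0,0]}

```text
clock: 33.05
ee_pos: [0.5266, 0.3639, 0.0124]
orientation: [-3.141, -0.001, 2.493]
force: [0.7, 0.4, -2.6]
opening: 0.0275
finger_force: 88.8
```

```bash
python3 go.py 0.5394 0.0805 0.136 2.494
```

```text
travel [-18.12 -21.82 -12.37] rot [-0.    -0.001 -0.001] t 33.05 j [0.6  0.59 0.04 1.02 0.   1.25] open 0.0275 F [ 0.7  0.4 -2.6]
```

Request:
arm_command:
  series:
    - {"travel":[0,0,-1.5],"rot":[0,0,0]}
    - {"travel":[0,0,-4],"rot":[0,0,0]}
    - {"travel":[0,0,-7],"rot":[0,0,0]}
    - {"travel":[0,0,-10],"rot":[0,0,0]}
    - {"travel":[-0.5,-0.6,-12],"rot":[0,0,0]}
    - {"travel":[-2,-2.4,-12.4],"rot":[0,0,0]}
    - {"travel":[-4,-4.8,-12.4],"rot":[0,0,0]}
    - {"travel":[-6,-7.2,-12.4],"rot":[0,0,0]}
    - {"travel":[-8,-9.6,-12.4],"rot":[0,0,0]}
    - {"travel":[-10,-12,-12.4],"rot":[0,0,0]}
    - {"travel":[-12,-14.4,-12.4],"rot":[0,0,0]}
    - {"travel":[-14,-16.9,-12.4],"rot":[0,0,0]}
    - {"travel":[-15.8,-19,-12.4],"rot":[0,0,0]}
    - {"travel":[-17.2,-20.7,-12.4],"rot":[0,0,0]}
    - {"travel":[-18.1,-21.8,-12.4],"rot":[0,0,0]}
    - {"travel":[-18.1,-21.8,-12.4],"rot":[0,0,0]}
    - {"travel":[-18.1,-21.8,-12.4],"rot":[0,0,0]}
    - {"travel":[-18.1,-21.8,-12.4],"rot":[0,0,0]}

```text
clock: 34.55
ee_pos: [0.5393, 0.0812, 0.1361]
orientation: [-3.141, -0.001, 2.493]
force: [-0.5, -1.2, -2.9]
opening: 0.0274
finger_force: 89.4
```

```bash
python3 - <<'E'
from h import *
from go import rel
def c(n,W,m):
    p=W[m]; q=p[:,:2].astype(np.float32); print(n,m.sum(),cv2.minEnclosingCircle(q) if len(p)>5 else "",np.median(p[:,2]) if len(p) else "")
for n in("wrist","top","side"):
    W=cloud(r.grab_frame(n)); Z=W[...,2]
    d=np.hypot(W[...,0]-.5385,W[...,1]-.0795)
    c(n,W,(abs(Z-.168)<.006)&(d<.1)&(d>.06))
rel(.5394,.0805,.116,2.494)
E
```

```text
wrist 7640 ((0.5399452447891235, 0.08038581162691116), 0.08419784903526306) 0.16765595288489715
top 207 ((0.5419294238090515, 0.059950027614831924), 0.07885672897100449) 0.16798982602815693
side 445 ((0.5418543219566345, 0.07969491183757782), 0.08528542518615723) 0.16779311962273735
travel [-0.07 -0.07  2.01] rot [-0.001 -0.001  0.   ] t 34.7 j [ 0.15  0.33 -0.04  1.2   0.    0.8 ] open 0.0276 F [ 0.1 -0.3 -2.6]
```

Request:
arm_command:
  series:
    - {"travel":[0,0,0.6],"rot":[0,0,0]}
    - {"travel":[0,0,1.2],"rot":[0,0,0]}
    - {"travel":[0,0,1.5],"rot":[0,0,0]}
    - {"travel":[0,0,1.7],"rot":[0,0,0]}
    - {"travel":[0,0,1.9],"rot":[0,0,0]}
    - {"travel":[0,0,2],"rot":[0,0,0]}
    - {"travel":[0,0,2.1],"rot":[0,0,0]}
    - {"travel":[0,0,2.1],"rot":[0,0,0]}

```text
clock: 35.37
ee_pos: [0.5395, 0.0808, 0.1158]
orientation: [-3.142, -0.001, 2.493]
force: [-3.3, 0.2, 4.6]
opening: 0.0276
finger_force: 90.1
```

Request:
arm_command:
  series:
    - {"travel":[0,0,0],"rot":[0,0,0]}
    - {"travel":[-0.1,-0.15,0],"rot":[0,0,0]}
    - {"travel":[-0.25,-0.35,0],"rot":[0,0,0]}
    - {"travel":[-0.4,-0.6,0],"rot":[0,0,0]}
    - {"travel":[-0.55,-0.8,0],"rot":[0,0,0]}
    - {"travel":[-0.7,-1.0,0],"rot":[0,0,0]}
    - {"travel":[-0.85,-1.25,0],"rot":[0,0,0]}
    - {"travel":[-1.0,-1.5,0],"rot":[0,0,0]}
    - {"travel":[-1.1,-1.65,0],"rot":[0,0,0]}
    - {"travel":[-1.15,-1.7,0],"rot":[0,0,0]}
    - {"travel":[-1.15,-1.7,0],"rot":[0,0,0]}
    - {"travel":[-1.15,-1.7,0],"rot":[0,0,0]}

```text
clock: 36.37
ee_pos: [0.5381, 0.0601, 0.115]
orientation: [-3.141, -0.001, 2.493]
force: [-0.6, -0.1, -2.5]
opening: 0.0275
finger_force: 89.2
```

Request:
arm_command:
  series:
    - {"travel":[0,0,0.15],"rot":[0,0,0]}
    - {"travel":[0,0,0.3],"rot":[0,0,0]}
    - {"travel":[0,0,0.5],"rot":[0,0,0]}
    - {"travel":[0,0,0.7],"rot":[0,0,0]}
    - {"travel":[0,0,0.9],"rot":[0,0,0]}
    - {"travel":[0,0,1.0],"rot":[0,0,0]}
    - {"travel":[0,0,1.0],"rot":[0,0,0]}
    - {"travel":[0,0,1.0],"rot":[0,0,0]}

```text
clock: 37.03
ee_pos: [0.5382, 0.0602, 0.1052]
orientation: [-3.141, -0.001, 2.493]
force: [0.3, -0.1, -3.2]
opening: 0.0277
finger_force: 89.2
```

Request:
arm_command:
  series:
    - {"travel":[0,0,0.1],"rot":[0,0,0]}
    - {"travel":[0,0,0.2],"rot":[0,0,0]}
    - {"travel":[0,0,0.3],"rot":[0,0,0]}
    - {"travel":[0,0,0.4],"rot":[0,0,0]}
    - {"travel":[0,0,0.5],"rot":[0,0,0]}
    - {"travel":[0,0,0.6],"rot":[0,0,0]}
    - {"travel":[0,0,0.6],"rot":[0,0,0]}
    - {"travel":[0,0,0.6],"rot":[0,0,0]}
    - {"travel":[0,0,0.6],"rot":[0,0,0]}

```text
clock: 37.78
ee_pos: [0.5385, 0.0602, 0.0997]
orientation: [-3.142, -0.0, 2.493]
force: [-1.2, 0.4, 8.3]
opening: 0.0274
finger_force: 89.9
```

Request:
arm_command:
  series:
    - {"travel":[0,0,0.02],"rot":[0,0,0]}
    - {"travel":[0,0,0.02],"rot":[0,0,0]}
    - {"travel":[0,0,0.02],"rot":[0,0,0]}
    - {"travel":[0,0,0.02],"rot":[0,0,0]}
    - {"travel":[0,0,0.02],"rot":[0,0,0]}
    - {"travel":[0,0,0.02],"rot":[0,0,0]}

```text
clock: 38.28
ee_pos: [0.5385, 0.0602, 0.0995]
orientation: [-3.142, -0.0, 2.493]
force: [-1.9, -0.9, 7.4]
opening: 0.0272
finger_force: 89.9
```

```bash
python3 - <<'E'
from h import *
s=r.read_state(); print(s["ee_pos"],s["force"],s["moment"],s["finger_force"])
W=cloud(r.grab_frame("side")); Z=W[...,2]
d=np.hypot(W[...,0]-.539,W[...,1]-.059); m=(abs(Z-.133)<.006)&(d<.1)&(d>.06); p=W[m]
print(cv2.minEnclosingCircle(p[:,:2].astype(np.float32)),np.median(p[:,2]),np.linalg.lstsq(np.c_[p[:,:2],np.ones(len(p))],p[:,2],rcond=None)[0][:2])
f=r.grab_frame("side"); save(f,"s9.png",(170,130,330,250),5)
E
```

```text
[0.53847244 0.06021143 0.09949658] [-1.93478748 -0.88057422  7.42913011] [-0.14229774  0.4527861   0.00805397] 89.91422295570374
((0.5398522019386292, 0.05768680199980736), 0.08516162633895874) 0.13180614748275515 [-0.00221116 -0.0017537 ]
```

View pics/s9.png

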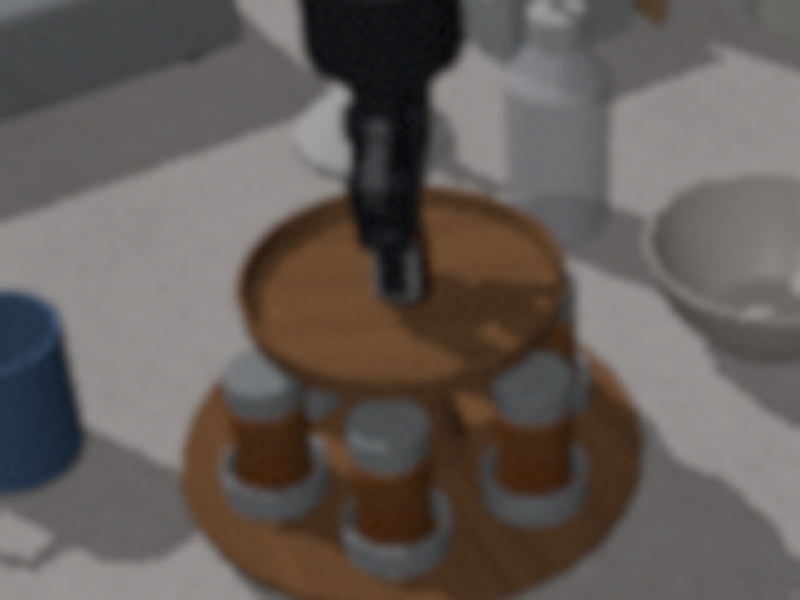

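The final view shows the tray level on the pin with the fingers on its knob at (400,275), and the three visible jars upright in their cups. The rim height of 0.132 puts the ring at nearly flat, so I'm handing in.

```bash
python3 -c "
from rig import r
print(r.sign_off())"
```

```text
the job is handed in; nothing more can be done
None
```

I handed the job in at about 38 s with both spare jars in the cups and the tray held pressed on the pin (cushion ring squeezed about 4.5 of 5 mm), but spare1 slipped from an early grasp and toppled on the table before I stood it up and placed it, so the no-drop rule may have been broken; no verdict came back.

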